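# Unstack the paints and clear the painting panel

## Task

The paint tins and jars are stacked on the wooden painting panel. Take the stack apart: stand each tin and jar upright in the middle of the coaster of its own colour, and lay the emptied panel, white side up, centred and lengthwise on the two bars of the drying rack. Set everything down without dropping it or tipping any of it over.

Things in the scene. Friction and masses are not known exactly. Their poses are not given: they have to be found in the camera images.
- panel: wooden painting panel, long flat block with a white top face, 60 mm (its x) by 220 mm (its y) by 25 mm high; loose; origin at the centre of its underside, y along its length, z up. At the start it lies on the table with the two tins standing on its top, about 65 mm either way from its middle along its y (which tin at which end varies). About 0.2 kg
- red_tin: closed red round paint tin, 56 mm diameter, 50 mm high, red top, steel bands near top and foot; loose, upright; origin at the centre of its underside, z up. It starts on top of the panel (underside 25 mm above the table) with one of the two jars standing on it. About 0.2 kg
- blue_tin: closed blue round paint tin, 56 mm diameter, 50 mm high, blue top, steel bands near top and foot; loose, upright; origin at the centre of its underside, z up. It starts on top of the panel (underside 25 mm above the table) with one of the two jars standing on it. About 0.2 kg
- yellow_jar: closed yellow round paint jar, 40 mm diameter, 40 mm high, yellow top, white band near its foot; loose, upright; origin at the centre of its underside, z up. It starts on top of one of the two tins (underside 75 mm above the table; which tin varies). About 0.08 kg
- green_jar: closed green round paint jar, 40 mm diameter, 40 mm high, green top, white band near its foot; loose, upright; origin at the centre of its underside, z up. It starts on top of one of the two tins (underside 75 mm above the table; which tin varies). About 0.08 kg
- red_coaster: flat red round coaster, 84 mm diameter, 5 mm thick, fixed to the table; origin at the centre of its underside, at table height, z up
- blue_coaster: flat blue round coaster, 84 mm diameter, 5 mm thick, fixed to the table; origin at the centre of its underside, at table height, z up
- yellow_coaster: flat yellow round coaster, 84 mm diameter, 5 mm thick, fixed to the table; origin at the centre of its underside, at table height, z up
- green_coaster: flat green round coaster, 84 mm diameter, 5 mm thick, fixed to the table; origin at the centre of its underside, at table height, z up
- rack: low drying rack fixed to the table: black base plate 80 mm (its x) by 230 mm (its y) by 6 mm, carrying two aluminium bearer bars that run across it along its x, 75 mm either side of its middle, their tops 18 mm above the table; origin at the centre of its underside, at table height, y along its length. The panel lies on the two bars, lengthwise along the rack; it may be either end round
Mind the look-alikes: they are no part of the job. Several things have the shape of the yellow_coaster; the one meant has the colours described above.

How it is judged:
By the outcome, as a careful person would: the job done as asked, in the order asked, and still so for the second after the job is handed in, with the robot touching nothing.
It also fails if it takes over 109 s, if anything falls off the work surface, if the arm or the gripper's body presses on something with over 40 N, if the wrist force passes 120 N, or if a joint passes its speed limit or range.

## Robot

A 6-joint arm with a two-finger parallel gripper is mounted at the origin on the work surface. World frame = base frame: x ahead of the robot, y to its left, z up, the work surface at z = 0. Lengths are in m, angles in rad, forces in N, time in s.
With the tool pointing down it reaches from about 0.275 to 0.825 m from the base axis. Payload 4.9 kg.
Tool frame: the origin (TCP) lies between the finger pads; the fingertips stand 11 mm ahead of it and the grasp point (between the pads) lies 8 mm behind it; z points along the fingers, y is the direction in which the jaws open and shut (so a half turn about z gives the same grasp; the last joint's range is limited). The gripper opens to 85 mm and grips with 20 to 120 N. Pads are 22 mm wide; open, the fingers measure 114 mm over their backs; the gripper's body (76 mm by 85 mm) begins 54 mm behind the grasp point. The pads swing forward as they close: fully open they stand 13 mm farther back than shut.
Start: joints at [-1.371, 0.326, -0.193, 1.052, 0, 1.437], TCP at [0.18, -0.52, 0.205] pointing down, gripper open.
Joint ranges: [-2.65, 2.65], [-0.97, 1.79], [-1.3, 1.35], [-1.93, 2.1], [-1.47, 1.37], [-3.14, 3.14]. Speed limits (rad/s): [2.57, 2.57, 3.14, 3.14, 3.14, 3.14].

## Interface

Orientations are given as a rotation vector (axis times angle).
In Python, from plant import robot, grab_frame, camera_params gives the robot as it stands. The module is installed in compiled form; this text tells all that it offers.
- The arm moves only by the tool drive_tool, never from a script. Its argument "deltas" is a list of rows, each a list of 2 entries, a list of its own where there are three numbers: the shift along the tool's x, y, z in cm, then the turn, a rotation vector about the tool's x, y, z in units of 8 degrees (1.0 is 8 degrees). In form: [[[dx, dy, dz], [ax, ay, az]], ...]. A call has 1 to 12 rows; each row shifts and turns the commanded pose from where the row before left it, along the tool's axes as they then stand; what a row does not reach is not made up. A row lasts 1/10 s, in which the tool goes at most 50 mm and 8.59 degrees, less where a joint would pass 70% of its speed; a pose out of reach is approached as far as the arm can. A call is refused whole if a number of a shift passes 5 or a number of a turn 1, either way. A call with a gripper value outside its range is refused whole. "hand" is the opening, from -1 (shut) to 1 (fully open), set as the call begins (left out, the last holds). The fingers move at their own pace and stop on an object; "newtons" is the grip in N (left out, the last holds). Time passes only in rows, so rows that do not move let the fingers close. It gives the time, the measured TCP pose, the force and the opening at its end, in the units of the state.
- robot.observe(): the state, without advancing time (a new reading comes with each control period).
- grab_frame(name): name is "scene" or "top"; returns the picture (400x640x3 uint8, red, green, blue); there is no depth.
- camera_params(name): a dict with "camera_matrix" (3x3 intrinsics, pixels), "camera_from_world" (4x4, takes a point from world to camera coordinates). Camera axes: x right, y down, z forward; pixel columns grow to the right and rows downward; lengths in m; the calibration is good to about 2 mm. A picture is of the moment at which its call begins. camera_params takes no time and is no camera call.
- robot.hand_in(): hands the job in, once; it reports no verdict.
The state is a dict: "time_s": time; "joint_positions": joint angles; "dq": joint speeds; "joint_efforts": joint torques, N m; "ee_pos": TCP position; "ee_rot": TCP orientation; "force": force on the tool from outside, world axes, zero at the start; "wrist_torque": the same for the moment, N m; "opening": finger opening in m.
Only numpy, scipy, OpenCV 4.12 (cv2) and the standard library are available. Lean on these libraries where they do the work, as an engineer would, in place of code of your own. Each camera call takes 0.05 s, during which the arm holds its last target.

## Working session

There is one attempt and no reset: what is moved stays moved. The work goes in short steps, Python scripts to look and compute and a tool call to move; the robot and the scene stay as the last step left them, time stands still between calls to the robot, and variables do not carry over. Pictures are saved under pics/ and viewed, and the job is handed in when it is done.

Besides the shell and the picture viewer there is one more tool, called by a JSON object that holds its "name" and its "arguments", one argument or row to a line. drive_tool: Moves the arm, as the interface text tells. Its arguments: {"type":"object","properties":{"deltas":{"type":"array","items":{"type":"array"}},"hand":{"type":"number"},"newtons":{"type":"number"}},"required":["deltas"]}

```bash
mkdir -p pics; python3 - <<'E'
from plant import robot, grab_frame, camera_params
import cv2
for n in("scene","top"):
    f=grab_frame(n); cv2.imwrite(f"pics/{n}0.png",f[:,:,::-1]); p=camera_params(n); print(n,p)
s=robot.observe(); print(s)
E
```

```text
scene {'camera_matrix': array([[424.01622812,   0.        , 314.31986902],
       [  0.        , 424.01622812, 192.17482512],
       [  0.        ,   0.        ,   1.        ]]), 'camera_from_world': array([[-0.23031377,  0.97310504, -0.00470583,  0.05821854],
       [ 0.67176348,  0.15549002, -0.72426285, -0.29020138],
       [-0.70405212, -0.16996891, -0.68950792,  1.44507442],
       [ 0.        ,  0.        ,  0.        ,  1.        ]])}
top {'camera_matrix': array([[433.70668581,   0.        , 314.33081668],
       [  0.        , 433.70668581, 203.10819517],
       [  0.        ,   0.        ,   1.        ]]), 'camera_from_world': array([[ 2.76852430e-02, -9.99616689e-01,  4.90105472e-05,
         5.69036734e-02],
       [-9.96934035e-01, -2.76145341e-02, -7.32117941e-02,
         5.41204017e-01],
       [ 7.31850846e-02,  1.97802603e-03, -9.97316415e-01,
         1.31742721e+00],
       [ 0.00000000e+00,  0.00000000e+00,  0.00000000e+00,
         1.00000000e+00]])}
{'time_s': 0.1, 'joint_positions': array([-1.37120820e+00,  3.26845238e-01, -1.93511647e-01,  1.05200579e+00,
       -3.62819505e-05,  1.43661522e+00]), 'dq': array([-6.06035123e-04,  5.82390598e-04,  3.64622462e-03, -4.72639093e-04,
        8.14364449e-04, -3.64777044e-05]), 'joint_efforts': array([ 8.94048553e-04, -4.44239759e+01,  2.63036978e+01,  7.87900994e-03,
       -1.65951328e-04,  4.48477010e-06]), 'ee_pos': array([ 0.18007711, -0.51907243,  0.20478299]), 'ee_rot': array([-3.09640406e+00, -5.21593465e-01,  1.37342632e-04]), 'force': array([ 0.18704999, -0.01510909, -0.52065736]), 'wrist_torque': array([ 0.04443015, -0.00195574, -0.00872177]), 'opening': 0.08530636258798262}
```

View pics/top0.png

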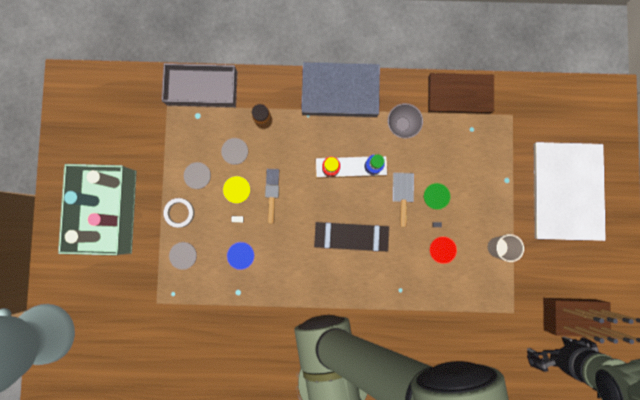

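View pics/scene0.png

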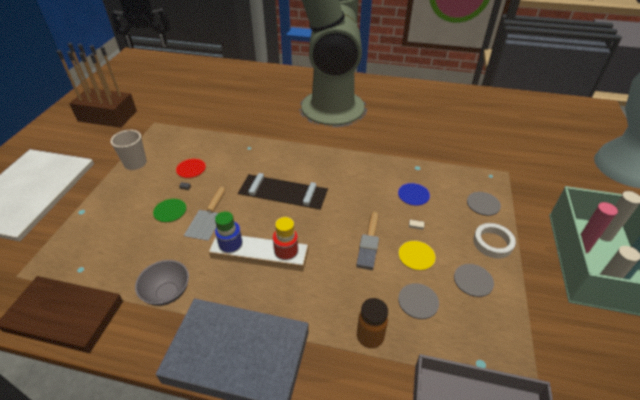

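The top view shows the panel at about (351,167). On it, the red tin with the yellow jar is near (331,166) and the blue tin with the green jar near (374,164).

| Target | Pixel (top view) |
|---|---|
| Yellow coaster | (236,189) |
| Blue coaster | (240,256) |
| Green coaster | (437,196) |
| Red coaster | (443,250) |
| Rack | (352,237) |

Possible mix-ups for the yellow coaster are the grey discs at (234,151), (196,175) and (182,256), and the white ring at (178,212). The only yellow disc is at (236,189), so I choose that one. Next I'll measure positions and check a close crop.

```bash
cat > h.py <<'E'
import numpy as np, cv2
from plant import robot, grab_frame, camera_params
def proj(n,P):
    p=camera_params(n); c=p["camera_from_world"]@np.r_[P,1]; u=p["camera_matrix"]@c[:3]; return u[:2]/u[2]
def ray(n,uv,z):
    p=camera_params(n); T=p["camera_from_world"]; R=T[:3,:3]; C=-R.T@T[:3,3]
    d=R.T@np.linalg.solve(p["camera_matrix"],np.r_[uv,1.]); return (C+d*(z-C[2])/d[2])[:2]
def blobs(f,col,amin=15):
    h=cv2.cvtColor(f,cv2.COLOR_RGB2HSV)
    H,S,V=h[...,0],h[...,1],h[...,2]
    m={'red':((H<6)|(H>174))&(S>170)&(V>90),'yellow':(H>24)&(H<33)&(S>170)&(V>120),'green':(H>45)&(H<75)&(S>150)&(V>50),'blue':(H>105)&(H<130)&(S>130)&(V>60),'white':(S<40)&(V>190)}[col].astype(np.uint8)
    n,l,s,c=cv2.connectedComponentsWithStats(m)
    return [(s[i,4],c[i],l==i) for i in range(1,n) if s[i,4]>=amin]
E
python3 - <<'E'
from h import *
for n in("scene","top"):
    f=cv2.imread(f"pics/{n}0.png")[:,:,::-1]
    for c in('red','yellow','green','blue'):
        for a,uv,m in blobs(f,c):
            print(n,c,a,uv.round(1),'z5',ray(n,uv,.005).round(4),'z75',ray(n,uv,.075).round(4),'z115',ray(n,uv,.115).round(4))
f=cv2.imread("pics/top0.png")
a=cv2.resize(f[130:275,145:465],None,fx=2.4,fy=2.4,interpolation=cv2.INTER_CUBIC); cv2.imwrite("pics/c0.png",a)
a=cv2.resize(f[145:260,305:400],None,fx=5,fy=5,interpolation=cv2.INTER_CUBIC); cv2.imwrite("pics/c1.png",a)
E
```

```text
scene red 430 [190.2 167.8] z5 [ 0.4096 -0.3264] z75 [ 0.4827 -0.2762] z115 [ 0.5245 -0.2475]
scene red 125 [284.1 240.5] z5 [0.6069 0.0098] z75 [0.6623 0.0299] z115 [0.694  0.0413]
scene red 137 [287.6 251.8] z5 [0.6378 0.0273] z75 [0.6905 0.0458] z115 [0.7206 0.0564]
scene yellow 192 [284.2 223.8] z5 [ 0.5553 -0.0051] z75 [0.6153 0.0163] z115 [0.6496 0.0286]
scene yellow 809 [416.6 255. ] z5 [0.5793 0.32  ] z75 [0.6372 0.3123] z115 [0.6703 0.3079]
scene green 567 [169.3 209.9] z5 [ 0.5759 -0.3061] z75 [ 0.6341 -0.2577] z115 [ 0.6674 -0.2301]
scene green 181 [223.8 218.3] z5 [ 0.5718 -0.1584] z75 [ 0.6304 -0.1233] z115 [ 0.6639 -0.1032]
scene blue 6327 [51.7 53.9] z5 [-0.1283 -1.1943] z75 [-0.007  -1.0663] z115 [ 0.0623 -0.9932]
scene blue 714 [289.8  30.8] z5 [-0.5624 -0.305 ] z75 [-0.4022 -0.2567] z115 [-0.3107 -0.2291]
scene blue 413 [364.4  29.8] z5 [-0.6455  0.0171] z75 [-0.4779  0.0365] z115 [-0.3821  0.0477]
scene blue 20 [29.6 18.9] z5 [-0.4236 -1.5417] z75 [-0.2758 -1.3826] z115 [-0.1914 -1.2917]
scene blue 40 [40.4 30.4] z5 [-0.3211 -1.4009] z75 [-0.1825 -1.2544] z115 [-0.
[... 403 characters left out ...]
70.9] z5 [0.6429 0.0251] z75 [0.6325 0.0274] z115 [0.6265 0.0287]
top red 572 [442.7 249.6] z5 [ 0.4072 -0.3292] z75 [ 0.409  -0.3085] z115 [ 0.41   -0.2967]
top yellow 144 [331. 164.] z5 [0.6649 0.0229] z75 [0.6533 0.0253] z115 [0.6467 0.0267]
top yellow 584 [236.2 189.2] z5 [0.5772 0.3172] z75 [0.5702 0.3043] z115 [0.5662 0.297 ]
top green 119 [376.9 160.9] z5 [ 0.6789 -0.1208] z75 [ 0.6666 -0.1109] z115 [ 0.6596 -0.1053]
top green 520 [436.5 195.9] z5 [ 0.5736 -0.3087] z75 [ 0.5667 -0.2891] z115 [ 0.5628 -0.2779]
top blue 93 [371.9 166.3] z5 [ 0.6611 -0.1054] z75 [ 0.6497 -0.0963] z115 [ 0.6432 -0.0912]
top blue 538 [240.2 255.4] z5 [0.3722 0.2964] z75 [0.3758 0.2846] z115 [0.3778 0.2779]
```

View pics/c0.png

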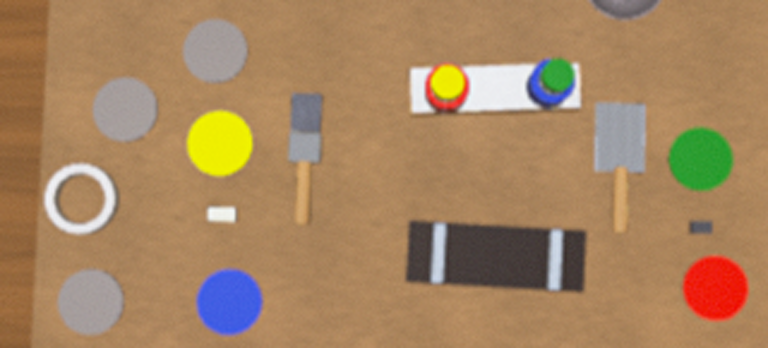

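View pics/c1.png

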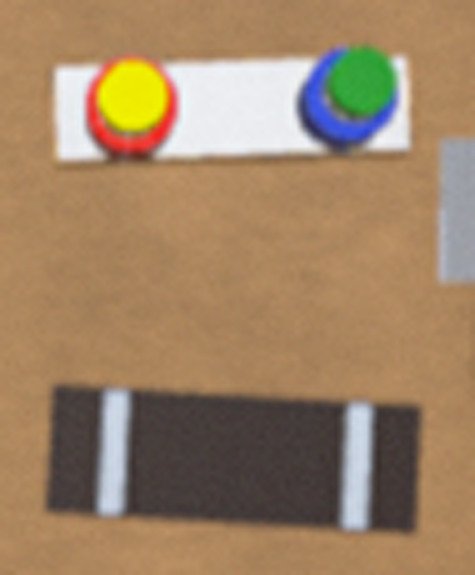

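The crop confirms it: the yellow disc is the only yellow coaster, and the look-alikes are grey or a ring. Next I'll measure the panel, rack and tops.

```bash
python3 - <<'E'
from h import *
def fit(n,mask,z,box=None):
    c=max(cv2.findContours(mask.astype(np.uint8),cv2.RETR_EXTERNAL,cv2.CHAIN_APPROX_NONE)[0],key=cv2.contourArea)[:,0]
    W=np.array([ray(n,p,z) for p in c.astype(float)])*1000
    (cx,cy),(w,h),a=cv2.minAreaRect(W.astype(np.float32))
    print(n,'rect',cx.__round__(1),cy.__round__(1),round(w,1),round(h,1),round(a,2))
    return W
f=cv2.imread("pics/top0.png")[:,:,::-1]; h=cv2.cvtColor(f,cv2.COLOR_RGB2HSV)
print(h[165,350],h[230,350],h[200,350])
m=np.zeros(f.shape[:2],bool); m[140:182,305:395]=1
p=m&((h[...,1]<60)&(h[...,2]>150)); fit('top',p,.025)
m[:]=0; m[212:262,305:400]=1
p=m&((h[...,2]<90)|(h[...,1]<60)); fit('top',p,.006)
p=m&(h[...,1]<60)&(h[...,2]>140)
n,l,s,c=cv2.connectedComponentsWithStats(p.astype(np.uint8))
for i in range(1,n):
    if s[i,4]>20: print('bar',s[i,4],ray('top',c[i],.018))
f=cv2.imread("pics/scene0.png")[:,:,::-1]; h=cv2.cvtColor(f,cv2.COLOR_RGB2HSV)
m[:]=0; m[165:215,230:335]=1
p=m&((h[...,2]<75)|(h[...,1]<60)); fit('scene',p,.006)
a=f[140:280,190:340]; cv2.imwrite('pics/c2.png',cv2.resize(a[:,:,::-1],None,fx=5,fy=4,interpolation=cv2.INTER_CUBIC))
# jars: ellipses on top faces
f=cv2.imread("pics/top0.png")[:,:,::-1]
for c,z in(('yellow',.115),('green',.115)):
    b=[x for x in blobs(f,c) if x[0]<200][0]
    k=max(cv2.findContours(b[2].astype(np.uint8),0,1)[0],key=len)
    (u,r)=cv2.minEnclosingCircle(k); print(c,u,r,ray('top',u,z))
k=np.array([255,255,255])
m=np.zeros(f.shape[:2],np.uint8)
for x,c in((331,'red'),(374,'blue')):
    hh=cv2.cvtColor(f,cv2.COLOR_RGB2HSV)
    m[:]=0;m[150:180,x-14:x+14]=1
    q=(m>0)&(hh[...,1]>110)&(hh[...,2]>40)
    k=max(cv2.findContours(q.astype(np.uint8),0,1)[0],key=len); print(c,cv2.boundingRect(k))
E
```

```text
[113   4 240] [ 8 43 71] [ 16 118 166]
top rect 657.1 -41.6 60.1 102.1 3.99
top rect 440.2 -45.5 224.7 80.8 88.15
bar 131 [0.44307746 0.02933633]
bar 131 [ 0.4383088  -0.12009699]
scene rect 435.2 -42.3 225.8 94.0 88.31
yellow (331.0, 164.0) 6.708303928375244 [0.64675408 0.02677766]
green (377.125, 160.875) 6.227559566497803 [ 0.659532   -0.10596812]
red (317, 150, 28, 30)
blue (360, 150, 28, 24)
```

```bash
python3 - <<'E'
from h import *
# predicted panel corners for a guess, for later
print([ray('top',uv,.025).round(4) for uv in ((316.3,158.5),(386,156.3),(387,175),(316.8,177))])
E
```

```text
[array([0.6776, 0.0696]), array([ 0.6904, -0.1459]), array([ 0.6322, -0.1499]), array([0.62  , 0.0665])]
```

View pics/c2.png

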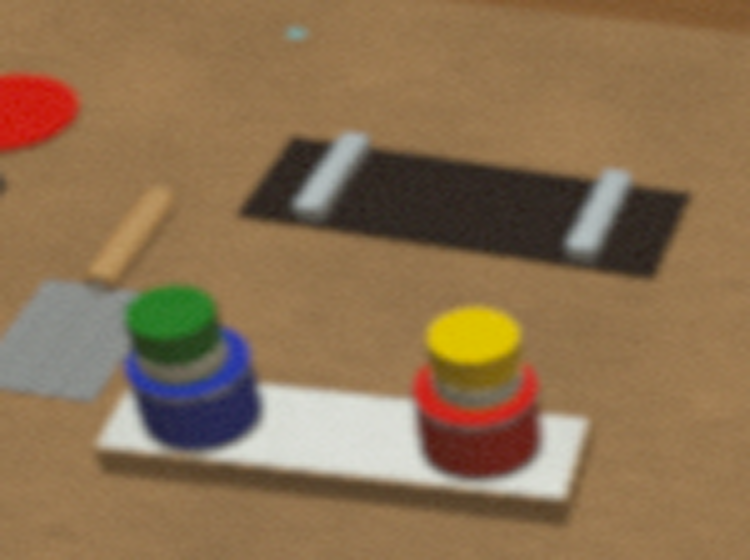

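```bash
cat >> h.py <<'E'
from scipy.spatial.transform import Rotation as R
def down(yaw): # tool x at yaw, z down
    x=np.array([np.cos(yaw),np.sin(yaw),0]); z=np.array([0,0,-1.]); return R.from_matrix(np.c_[x,np.cross(z,x),z])
def plan(wps,start=None):
    """wps: list of (xyz,yaw,nrows)"""
    if start is None:
        s=robot.observe(); p,r=s['ee_pos'],R.from_rotvec(s['ee_rot'])
    else: p,r=start
    out=[]
    for q,yaw,n in wps:
        q=np.array(q); g=down(yaw); 
        for i in range(n,0,-1):
            d=np.round(r.inv().apply((q-p)/i)*100,2); w=np.round((r.inv()*g).as_rotvec()/i/np.radians(8),2)
            out.append([d.tolist(),w.tolist()])
            p=p+r.apply(d/100); r=r*R.from_rotvec(w*np.radians(8))
    print(str(out).replace(' ','')); print(len(out),p.round(4))
def st():
    s=robot.observe(); x=R.from_rotvec(s['ee_rot']).as_matrix(); print(round(s['time_s'],2),s['ee_pos'].round(4),'yaw',round(np.arctan2(x[1,0],x[0,0]),4),'zax',x[:,2].round(3),'F',s['force'].round(1),'op',round(s['opening'],4))
E
python3 -c "
from h import *
st()
plan([((.45,-.25,.205),1.1,8),((.648,.0285,.16),np.pi/2,12)])"
```

```text
0.1 [ 0.1801 -0.5191  0.2048] yaw 0.3338 zax [-0.     0.002 -1.   ] F [ 0.2 -0.  -0.5] op 0.0853
[[[4.29,-2.07,0.0],[-0.0,-0.0,-0.69]],[[4.47,-1.65,0.0],[-0.0,-0.0,-0.69]],[[4.61,-1.21,0.0],[-0.0,-0.0,-0.68]],[[4.7,-0.77,0.0],[-0.0,-0.0,-0.69]],[[4.75,-0.32,0.0],[-0.0,-0.0,-0.68]],[[4.76,0.14,0.0],[-0.0,-0.0,-0.69]],[[4.73,0.59,0.01],[-0.0,-0.0,-0.68]],[[4.65,1.04,0.0],[-0.01,-0.01,-0.69]],[[2.82,0.42,0.37],[0.0,0.0,-0.28]],[[2.8,0.53,0.37],[0.0,0.0,-0.28]],[[2.77,0.64,0.38],[0.0,0.0,-0.28]],[[2.75,0.74,0.37],[0.0,0.0,-0.28]],[[2.72,0.85,0.38],[0.0,0.0,-0.28]],[[2.68,0.96,0.37],[0.0,0.0,-0.28]],[[2.64,1.06,0.38],[0.0,0.0,-0.28]],[[2.6,1.16,0.37],[0.0,0.0,-0.28]],[[2.55,1.27,0.38],[0.0,0.0,-0.28]],[[2.5,1.36,0.37],[0.0,0.0,-0.28]],[[2.44,1.46,0.38],[0.0,0.0,-0.28]],[[2.39,1.56,0.37],[0.0,0.0,-0.29]]]
20 [0.648  0.0285 0.16  ]
```

{"name": "drive_tool", "arguments": {
  "deltas": [
    [[4.3,-2.1,0],[0,0,-0.7]],
    [[4.5,-1.7,0],[0,0,-0.7]],
    [[4.6,-1.2,0],[0,0,-0.7]],
    [[4.7,-0.8,0],[0,0,-0.7]],
    [[4.8,-0.3,0],[0,0,-0.7]],
    [[4.8,0.1,0],[0,0,-0.7]],
    [[4.7,0.6,0],[0,0,-0.7]],
    [[4.6,1.0,0],[0,0,-0.7]],
    [[0,0,0],[0,0,0]]
  ],
  "hand": 1
}}

```text
time_s: 1.0
ee_pos: [0.4508, -0.2434, 0.2052]
ee_rot: [-2.657, -1.674, -0.002]
force: [-0.4, -0.6, -0.6]
opening: 0.0855
```

```bash
python3 -c "
from h import *
st()
plan([((.648,.0285,.16),np.pi/2,10),((.648,.0285,.09),np.pi/2,4)])"
```

```text
1.0 [ 0.4508 -0.2434  0.2052] yaw 1.1246 zax [ 0.001  0.002 -1.   ] F [-0.4 -0.6 -0.6] op 0.0855
[[[3.3,0.61,0.46],[0.0,-0.0,-0.32]],[[3.27,0.75,0.46],[0.0,-0.0,-0.32]],[[3.24,0.9,0.46],[0.0,-0.0,-0.32]],[[3.19,1.04,0.46],[0.0,-0.0,-0.32]],[[3.14,1.18,0.46],[0.0,-0.0,-0.32]],[[3.09,1.32,0.46],[0.0,-0.0,-0.32]],[[3.02,1.46,0.45],[0.0,-0.0,-0.32]],[[2.96,1.59,0.46],[0.0,-0.0,-0.32]],[[2.88,1.73,0.45],[0.0,-0.01,-0.32]],[[2.81,1.85,0.45],[0.0,-0.0,-0.32]],[[-0.0,-0.0,1.75],[0.0,-0.0,0.0]],[[-0.0,-0.0,1.75],[0.0,-0.0,0.0]],[[-0.0,-0.0,1.75],[0.0,-0.0,0.0]],[[-0.01,-0.0,1.75],[0.0,-0.0,0.0]]]
14 [0.648  0.0285 0.09  ]
```

{"name": "drive_tool", "arguments": {
  "deltas": [
    [[3.3,0.6,0.5],[0,0,-0.3]],
    [[3.3,0.7,0.5],[0,0,-0.3]],
    [[3.2,0.9,0.4],[0,0,-0.3]],
    [[3.2,1.0,0.5],[0,0,-0.3]],
    [[3.1,1.2,0.4],[0,0,-0.3]],
    [[3.1,1.3,0.5],[0,0,-0.3]],
    [[3.0,1.5,0.4],[0,0,-0.4]],
    [[3.0,1.6,0.5],[0,0,-0.3]],
    [[2.9,1.7,0.4],[0,0,-0.4]],
    [[2.8,1.8,0.5],[0,0,-0.3]],
    [[0,0,0],[0,0,0]]
  ]
}}

```text
time_s: 2.1
ee_pos: [0.6491, 0.0239, 0.1579]
ee_rot: [-2.226, -2.215, 0.0]
force: [0.3, -0.1, -0.8]
opening: 0.0852
```

```bash
python3 -c "
from h import *
st()
plan([((.648,.0285,.09),np.pi/2,5)])
cv2.imwrite('pics/s1.png',cv2.resize(grab_frame('scene')[120:300,170:370,::-1],None,fx=3,fy=3))
cv2.imwrite('pics/t1.png',cv2.resize(grab_frame('top')[100:220,280:440,::-1],None,fx=4,fy=4))"
```

```text
2.1 [0.6491 0.0239 0.1579] yaw 1.5659 zax [-0.001  0.001 -1.   ] F [ 0.3 -0.1 -0.8] op 0.0852
[[[0.09,-0.02,1.36],[-0.0,-0.0,-0.01]],[[0.09,-0.02,1.36],[-0.0,-0.0,-0.01]],[[0.09,-0.02,1.36],[-0.0,-0.0,-0.0]],[[0.09,-0.02,1.35],[-0.0,-0.0,-0.01]],[[0.1,-0.02,1.36],[-0.01,-0.01,-0.0]]]
5 [0.648  0.0285 0.09  ]
```

View pics/s1.png

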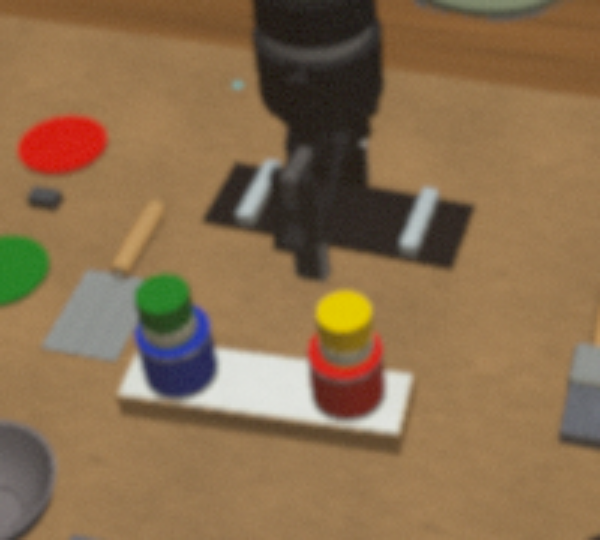

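```bash
python3 -c "
from h import *
st()
for n in('scene','top'): print(n,proj(n,(.649,.024,.158)),proj(n,(.649,.024,.115)))
cv2.imwrite('pics/s2.png',cv2.resize(grab_frame('scene')[120:300,170:370,::-1],None,fx=3,fy=3))
cv2.imwrite('pics/t2.png',cv2.resize(grab_frame('top')[100:220,280:440,::-1],None,fx=4,fy=4))"
```

```text
2.2 [0.6476 0.0212 0.1585] yaw 1.5624 zax [-0.002 -0.    -1.   ] F [-0.3 -0.7  0.3] op 0.0852
scene [281.06030989 209.16765878] [282.24503641 223.20594564]
top [332.61033436 160.70853739] [331.98261603 163.25488435]
```

View pics/s2.png

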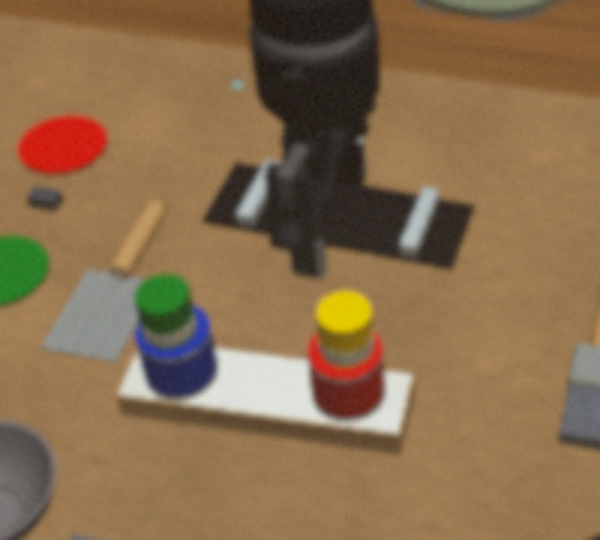

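View pics/t2.png

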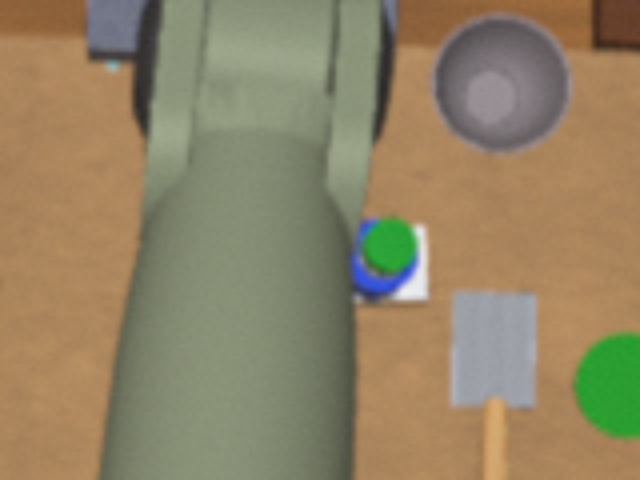

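```bash
python3 -c "
from h import *
st()
for x in(.60,.648,.69):
  for z in (.145,.16,.175): print(x,z,((proj('scene',(x,.021,z))-[170,120])*3).round())
plan([((.648,.0285,.09),np.pi/2,5)])
"
```

```text
2.3 [0.6475 0.0202 0.1593] yaw 1.5608 zax [-0.001 -0.    -1.   ] F [ 0.2 -0.5  0. ] op 0.0854
0.6 0.145 [350. 232.]
0.6 0.16 [349. 217.]
0.6 0.175 [347. 201.]
0.648 0.145 [331. 279.]
0.648 0.16 [329. 264.]
0.648 0.175 [328. 248.]
0.69 0.145 [313. 323.]
0.69 0.16 [311. 308.]
0.69 0.175 [309. 292.]
[[[0.17,0.01,1.39],[-0.0,0.0,-0.01]],[[0.17,0.01,1.38],[-0.0,0.0,-0.02]],[[0.16,0.01,1.39],[-0.0,0.0,-0.01]],[[0.17,0.01,1.38],[-0.0,0.0,-0.02]],[[0.16,0.02,1.39],[-0.01,0.0,-0.01]]]
5 [0.648  0.0285 0.09  ]
```

```bash
python3 -c "
from h import *
f=grab_frame('scene')[100:240,220:340,::-1]
f=cv2.convertScaleAbs(f,alpha=2.5,beta=20)
f=cv2.resize(f,None,fx=5,fy=4.2,interpolation=cv2.INTER_CUBIC)
for x,z in((.69,.161),(.605,.161),(.6475,.159)):
  u=(proj('scene',(x,.0202,z))-[220,100])*[5,4.2]; cv2.circle(f,(int(u[0]),int(u[1])),5,(0,0,255),2)
cv2.imwrite('pics/s3.png',f)"
```

```text
(no output)
```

View pics/s3.png

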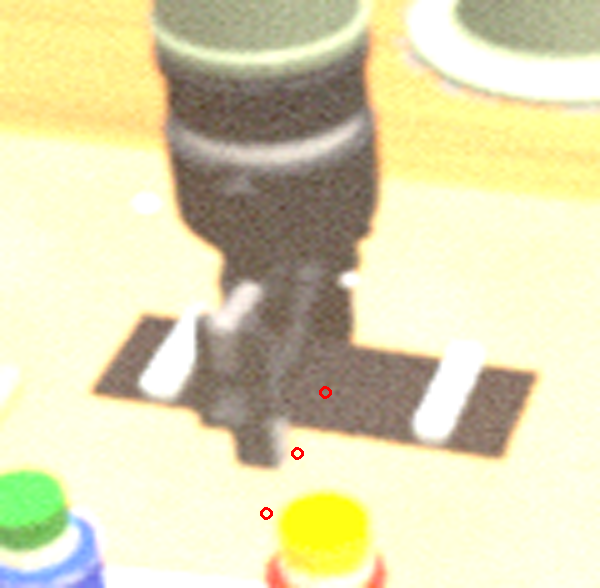

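```bash
python3 -c "
from h import *
for z in(.16,.2,.25,.3,.35,.4): print(z,((proj('scene',(.6475,.02,z))-[220,100])*[5,4.2]).round(),proj('top',(.6475,.02,z)).round(1))
f=grab_frame('top')[:240,220:440,::-1]
cv2.imwrite('pics/t3.png',cv2.resize(f,None,fx=2.5,fy=2.5))
f=grab_frame('scene')[:,:,::-1]
cv2.imwrite('pics/s4.png',f);print(robot.observe()['joint_positions'])"
```

```text
0.16 [297. 452.] [334.1 161.2]
0.2 [291. 393.] [334.7 158.6]
0.25 [282. 314.] [335.7 155.2]
0.3 [273. 228.] [336.7 151.5]
0.35 [263. 134.] [337.8 147.4]
0.4 [253.  31.] [339.  142.9]
[-8.25840295e-02  5.38367907e-01  1.93627345e-02  1.05169314e+00
 -1.70988742e-04  1.49835976e+00]
```

View pics/t3.png

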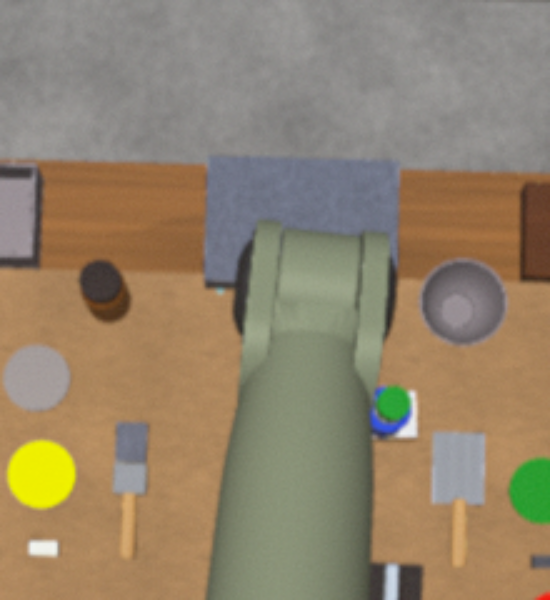

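View pics/s4.png

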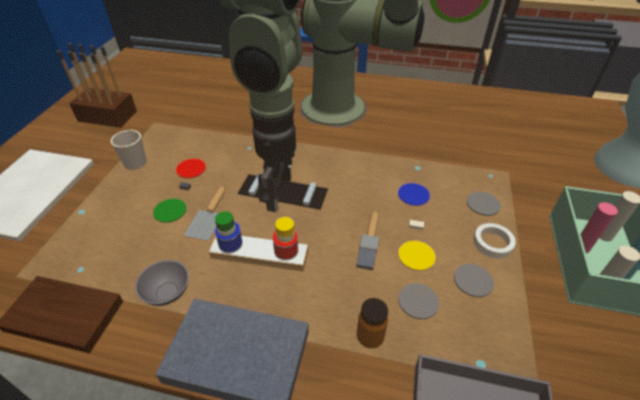

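```bash
python3 -c "
from h import *
f=cv2.imread('pics/top0.png')
f=cv2.resize(f[320:400,500:640],None,fx=5,fy=5,interpolation=cv2.INTER_CUBIC)
f=cv2.convertScaleAbs(f,alpha=2,beta=10)
P=np.array((.18,-.519,.205)); y=np.array([.327,-.945,0]); 
for q in(P,P+.0425*y+[0,0,.002],P-.0425*y+[0,0,.002],P+[0,0,.1]):
  u=(proj('top',q)-[500,320])*5; cv2.circle(f,(int(u[0]),int(u[1])),5,(0,0,255),2); print(u)
cv2.imwrite('pics/t4.png',f)"
```

```text
[190.87581378 111.47559482]
[270.12189361  87.25846994]
[115.47639213 137.64125778]
[299.74383964 163.68046643]
```

View pics/t4.png

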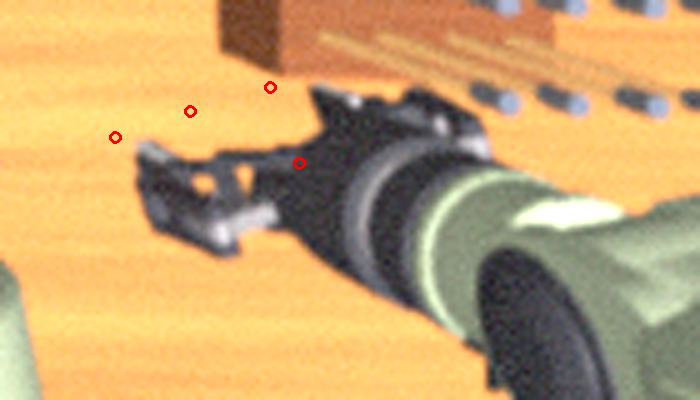

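{"name": "drive_tool", "arguments": {
  "deltas": [
    [[0.2,0,1.4],[0,0,0]],
    [[0.2,0,1.4],[0,0,0]],
    [[0.2,0,1.4],[0,0,0]],
    [[0.2,0,1.4],[0,0,0]],
    [[0,0,1.4],[0,0,0]],
    [[0,0,0],[0,0,0]],
    [[0,0,0],[0,0,0]]
  ]
}}

```text
time_s: 3.15
ee_pos: [0.6479, 0.0294, 0.089]
ee_rot: [-2.23, -2.212, 0.001]
force: [-0.4, 0.2, -0.3]
opening: 0.0854
```

```bash
cat >> h.py <<'E'
def show(n,name,box,sc,pts=(),al=1.8):
    x0,y0,x1,y1=box
    f=cv2.resize(grab_frame(n)[y0:y1,x0:x1,::-1],None,fx=sc,fy=sc,interpolation=cv2.INTER_CUBIC)
    f=cv2.convertScaleAbs(f,alpha=al,beta=10)
    for q in pts:
        u=(proj(n,q)-[x0,y0])*sc; cv2.circle(f,(int(u[0]),int(u[1])),4,(255,0,255),2)
    cv2.imwrite(f'pics/{name}.png',f)
E
python3 -c "
from h import *
st()
show('scene','s5',(220,130,340,280),4)"
```

```text
3.15 [0.6479 0.0294 0.089 ] yaw 1.5625 zax [-0.001  0.    -1.   ] F [-0.4  0.2 -0.3] op 0.0854
```

View pics/s5.png

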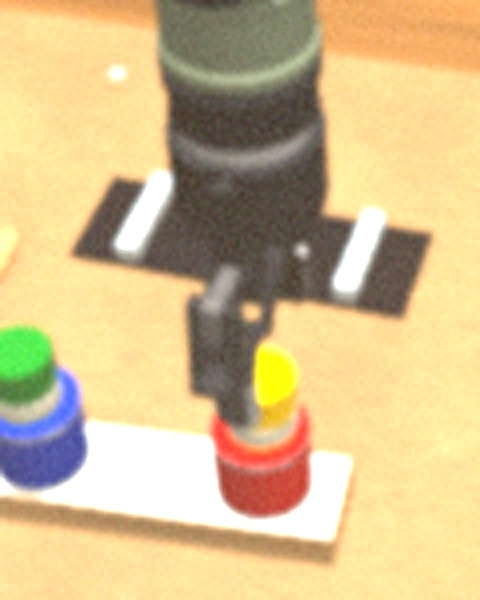

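```bash
python3 -c "
from h import *
for x in(.685,.695,.70):
  for z in(.08,.09,.1,.11,.12): print(x,z,((proj('scene',(x,.0294,z))-[220,130])*4).round())"
```

```text
0.685 0.08 [243. 468.]
0.685 0.09 [242. 456.]
0.685 0.1 [241. 444.]
0.685 0.11 [240. 431.]
0.685 0.12 [239. 419.]
0.695 0.08 [238. 482.]
0.695 0.09 [237. 470.]
0.695 0.1 [236. 458.]
0.695 0.11 [234. 446.]
0.695 0.12 [233. 433.]
0.7 0.08 [235. 490.]
0.7 0.09 [234. 478.]
0.7 0.1 [233. 465.]
0.7 0.11 [231. 453.]
0.7 0.12 [230. 440.]
```

{"name": "drive_tool", "arguments": {
  "deltas": [
    [[0,0,0],[0,0,0]],
    [[0,0,0],[0,0,0]],
    [[0,0,0],[0,0,0]],
    [[0,0,0],[0,0,0]]
  ],
  "hand": 0.25,
  "newtons": 25
}}

```text
time_s: 3.6
ee_pos: [0.6484, 0.0294, 0.0899]
ee_rot: [2.23, 2.212, 0.001]
force: [0.2, -0.1, -1.3]
opening: 0.053
```

```bash
python3 -c "
from h import *
st()
show('scene','s6',(240,170,320,270),6,[(.675,.0294,.08),(.675,.0294,.09),(.675,.0294,.1),(.675,.0294,.11)])"
```

```text
3.6 [0.6484 0.0294 0.0899] yaw 1.5625 zax [ 0.001 -0.    -1.   ] F [ 0.2 -0.1 -1.3] op 0.053
```

View pics/s6.png

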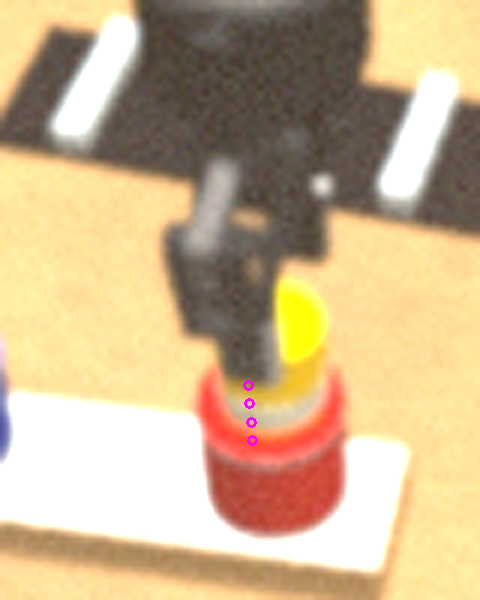

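{"name": "drive_tool", "arguments": {
  "deltas": [
    [[0,0,0],[0,0,0]],
    [[0,0,0],[0,0,0]],
    [[0,0,0],[0,0,0]],
    [[0,0,0.8],[0,0,0]],
    [[0,0,0.7],[0,0,0]],
    [[0,0,0],[0,0,0]],
    [[0,0,0],[0,0,0]]
  ],
  "hand": 0.7
}}

```text
time_s: 4.35
ee_pos: [0.6478, 0.0295, 0.0738]
ee_rot: [-2.23, -2.212, 0.001]
force: [0.1, 0.5, 0.4]
opening: 0.0727
```

{"name": "drive_tool", "arguments": {
  "deltas": [
    [[0,0,0],[0,0,0]],
    [[0,0,0],[0,0,0]],
    [[0,0,0],[0,0,0]],
    [[0,0,0],[0,0,0]],
    [[0,0,0],[0,0,0]]
  ],
  "hand": 0.25
}}

```text
time_s: 4.85
ee_pos: [0.6483, 0.0294, 0.0746]
ee_rot: [2.23, 2.212, 0.0]
force: [0.7, -0.1, 1.0]
opening: 0.0537
```

```bash
python3 -c "
from h import *
st()
show('scene','s7',(240,170,320,270),6,[(.675,.0294,.08),(.675,.0294,.09),(.675,.0294,.1),(.675,.0294,.11)])"
```

```text
4.85 [0.6483 0.0294 0.0746] yaw 1.5625 zax [ 0.  0. -1.] F [ 0.7 -0.1  1. ] op 0.0537
```

View pics/s7.png

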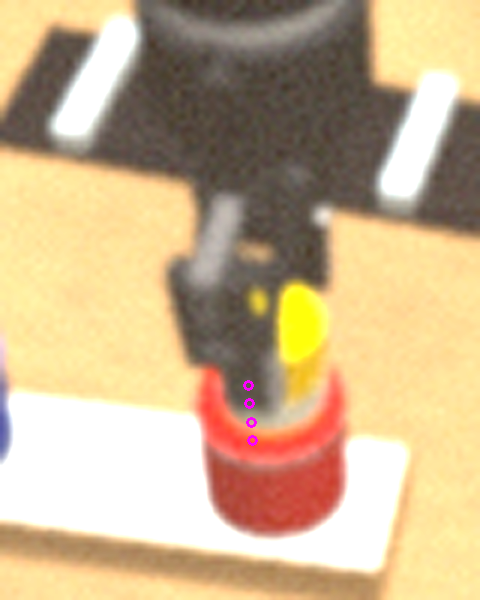

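{"name": "drive_tool", "arguments": {
  "deltas": [
    [[0,0,0.3],[0,0,0]],
    [[0,0,0.3],[0,0,0]],
    [[0,0,0.2],[0,0,0]],
    [[0,0,0],[0,0,0]]
  ]
}}

```text
time_s: 5.3
ee_pos: [0.6478, 0.0294, 0.0659]
ee_rot: [-2.23, -2.212, 0.001]
force: [-0.4, 0.8, 0.9]
opening: 0.0531
```

{"name": "drive_tool", "arguments": {
  "deltas": [
    [[0,0,0],[0,0,0]],
    [[0,0,0],[0,0,0]],
    [[0,0,0],[0,0,0]],
    [[0,0,0],[0,0,0]],
    [[0,0,0],[0,0,0]]
  ],
  "hand": -1,
  "newtons": 25
}}

```text
time_s: 5.8
ee_pos: [0.6483, 0.0294, 0.0665]
ee_rot: [2.231, 2.212, 0.0]
force: [0.5, -0.9, -0.5]
opening: 0.0389
```

```bash
python3 -c "
from h import *
st()
show('scene','s8',(240,170,320,270),6)"
```

```text
5.8 [0.6483 0.0294 0.0665] yaw 1.5625 zax [ 0.  0. -1.] F [ 0.5 -0.9 -0.5] op 0.0389
```

View pics/s8.png

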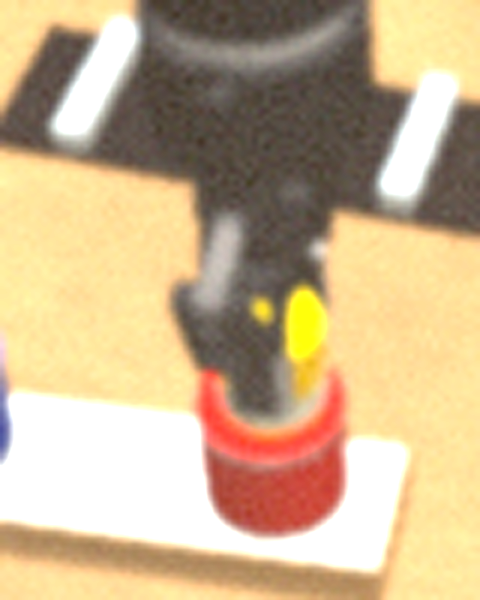

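```bash
python3 -c "
from h import *
plan([((.6483,.0294,.12),np.pi/2,4),((.5783,.3186,.10),np.pi/2,9),((.5783,.3186,.011),np.pi/2,5)])"
```

```text
[[[-0.0,0.0,-1.34],[-0.0,-0.0,-0.01]],[[-0.0,0.0,-1.34],[-0.0,-0.0,-0.02]],[[-0.0,0.0,-1.34],[-0.0,-0.0,-0.01]],[[-0.0,0.01,-1.33],[-0.0,-0.0,-0.02]],[[3.21,-0.78,0.22],[-0.0,-0.0,0.0]],[[3.21,-0.78,0.22],[-0.0,-0.0,0.0]],[[3.21,-0.78,0.22],[-0.0,-0.0,0.0]],[[3.22,-0.78,0.22],[-0.0,-0.0,0.0]],[[3.21,-0.78,0.22],[-0.0,-0.0,0.0]],[[3.22,-0.77,0.22],[-0.0,-0.0,0.0]],[[3.21,-0.78,0.23],[-0.0,-0.0,0.0]],[[3.22,-0.77,0.22],[-0.0,-0.0,0.0]],[[3.21,-0.78,0.23],[-0.0,-0.0,0.0]],[[0.0,0.0,1.78],[-0.0,-0.0,0.0]],[[0.0,0.0,1.78],[-0.0,-0.0,0.0]],[[0.0,0.0,1.78],[-0.0,-0.0,0.0]],[[0.0,0.0,1.78],[-0.0,-0.0,0.0]],[[0.0,0.0,1.78],[-0.0,-0.0,0.0]]]
18 [0.5783 0.3186 0.011 ]
```

{"name": "drive_tool", "arguments": {
  "deltas": [
    [[0,0,-0.6],[0,0,0]],
    [[0,0,-1.5],[0,0,0]],
    [[0,0,-2.0],[0,0,0]],
    [[0,0,-1.2],[0,0,-0.1]],
    [[2.0,-0.5,0],[0,0,0]],
    [[4.0,-1.0,0],[0,0,0]],
    [[4.2,-1.0,0],[0,0,0]],
    [[4.2,-1.0,0],[0,0,0]],
    [[4.2,-1.0,0],[0,0,0]],
    [[4.2,-1.0,0],[0,0,0]],
    [[4.0,-1.0,0],[0,0,0]],
    [[2.1,-0.5,0],[0,0,0]]
  ]
}}

```text
time_s: 7.05
ee_pos: [0.5752, 0.3214, 0.1198]
ee_rot: [-2.21, -2.231, -0.001]
force: [-0.0, 0.1, -0.5]
opening: 0.039
```

{"name": "drive_tool", "arguments": {
  "deltas": [
    [[0,0,0],[0,0,0]],
    [[0,0,1.5],[0,0,0]],
    [[0,0,2.5],[0,0,0]],
    [[0,0,2.5],[0,0,0]],
    [[0,0,2.0],[0,0,0]],
    [[0,0,1.0],[0,0,0]],
    [[0,0,0],[0,0,0]]
  ]
}}

```text
time_s: 7.75
ee_pos: [0.5757, 0.3167, 0.023]
ee_rot: [-2.215, -2.226, 0.005]
force: [0.3, 0.6, -0.7]
opening: 0.039
```

```bash
python3 -c "
from h import *
st()
plan([((.5783,.3186,-.003),np.pi/2,3)])
show('scene','s9',(370,180,470,290),5,[(.5783,.3186,.005)],1.2)"
```

```text
7.75 [0.5757 0.3167 0.023 ] yaw 1.5757 zax [-0.003 -0.001 -1.   ] F [ 0.3  0.6 -0.7] op 0.039
[[[0.06,0.09,0.87],[-0.01,0.0,0.01]],[[0.07,0.09,0.87],[-0.0,0.0,0.01]],[[0.06,0.09,0.86],[-0.01,0.01,0.02]]]
3 [ 0.5783  0.3186 -0.003 ]
```

View pics/s9.png

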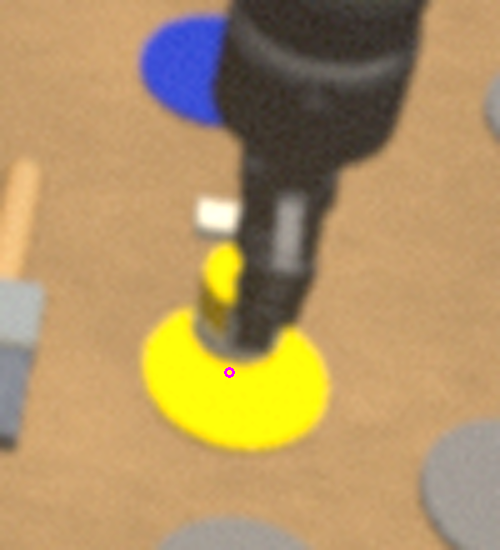

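{"name": "drive_tool", "arguments": {
  "deltas": [
    [[0.1,0.1,1.0],[0,0,0]],
    [[0.1,0.1,0.8],[0,0,0]],
    [[0,0,0.3],[0,0,0]],
    [[0,0,0],[0,0,0]],
    [[0,0,0],[0,0,0]]
  ]
}}

```text
time_s: 8.3
ee_pos: [0.5786, 0.3201, 0.0035]
ee_rot: [2.215, 2.228, -0.0]
force: [0.1, -0.2, -1.5]
opening: 0.0391
```

```bash
python3 -c "
from h import *
st()
show('scene','s10',(385,200,455,280),7,[(.5783,.3186,.005)],1.2)"
```

```text
8.3 [0.5786 0.3201 0.0035] yaw 1.5766 zax [ 0. -0. -1.] F [ 0.1 -0.2 -1.5] op 0.0391
```

View pics/s10.png

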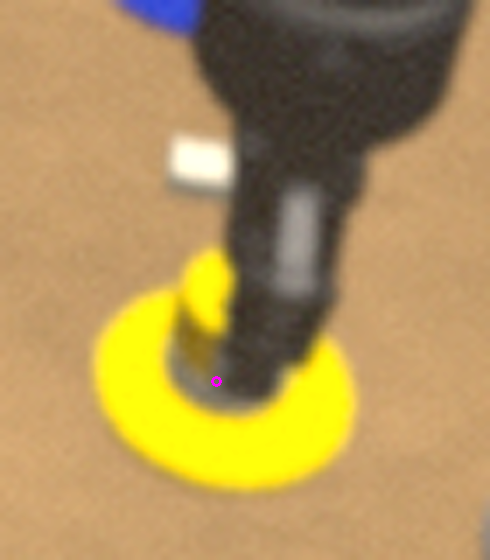

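{"name": "drive_tool", "arguments": {
  "deltas": [
    [[0,0.2,0.1],[0,0,0]],
    [[0,0.2,0.3],[0,0,0]],
    [[0,0,0.2],[0,0,0]],
    [[0,0,0],[0,0,0]],
    [[0,0,0],[0,0,0]]
  ]
}}

```text
time_s: 8.85
ee_pos: [0.5824, 0.32, -0.0027]
ee_rot: [-2.215, -2.228, 0.001]
force: [0.3, -0.4, 0.1]
opening: 0.0393
```

```bash
python3 -c "
from h import *
st()
show('scene','s11',(385,200,455,280),7,[],1.2)"
```

```text
8.85 [ 0.5824  0.32   -0.0027] yaw 1.5765 zax [-0. -0. -1.] F [ 0.3 -0.4  0.1] op 0.0393
```

View pics/s11.png

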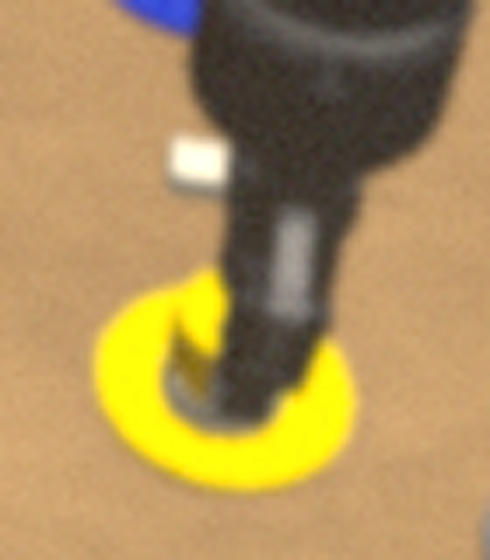

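{"name": "drive_tool", "arguments": {
  "deltas": [
    [[0,0,0.1],[0,0,0]],
    [[0,0,0],[0,0,0]],
    [[0,0,0],[0,0,0]]
  ]
}}

```text
time_s: 9.2
ee_pos: [0.5826, 0.32, -0.0035]
ee_rot: [-2.215, -2.228, -0.0]
force: [-0.7, -0.7, -1.7]
opening: 0.0389
```

{"name": "drive_tool", "arguments": {
  "deltas": [
    [[0,0,0.1],[0,0,0]],
    [[0,0,0],[0,0,0]],
    [[0,0,0],[0,0,0]]
  ]
}}

```text
time_s: 9.5
ee_pos: [0.5827, 0.3201, -0.0035]
ee_rot: [2.215, 2.228, 0.001]
force: [-1.1, -0.6, 5.5]
opening: 0.0391
```

{"name": "drive_tool", "arguments": {
  "deltas": [
    [[0,0,-0.1],[0,0,0]],
    [[0,0,0],[0,0,0]],
    [[0,0,0],[0,0,0]],
    [[0,0,0],[0,0,0]],
    [[0,0,-1.0],[0,0,0]],
    [[0,0,-3.0],[0,0,0]],
    [[0,0,-4.0],[0,0,0]],
    [[0,0,-4.0],[0,0,0]]
  ],
  "hand": 0.8
}}

```text
time_s: 10.3
ee_pos: [0.5822, 0.3199, 0.118]
ee_rot: [-2.215, -2.228, 0.001]
force: [0.6, 0.1, 0.9]
opening: 0.0766
```

```bash
python3 -c "
from h import *
st()
show('scene','s12',(370,190,460,280),6,[],1.0)
plan([((.635,-.07,.13),np.pi/2,10),((.6615,-.1035,.075),np.pi/2,5)])"
```

```text
10.3 [0.5822 0.3199 0.118 ] yaw 1.5765 zax [-0.001 -0.    -1.   ] F [0.6 0.1 0.9] op 0.0766
[[[-3.92,0.47,-0.05],[0.01,-0.0,0.0]],[[-3.92,0.46,-0.05],[0.01,-0.0,0.0]],[[-3.92,0.46,-0.05],[0.01,-0.0,0.01]],[[-3.92,0.47,-0.05],[0.01,-0.0,0.0]],[[-3.92,0.47,-0.05],[0.0,-0.0,0.01]],[[-3.92,0.48,-0.05],[0.01,-0.01,0.0]],[[-3.92,0.48,-0.04],[0.0,-0.0,0.01]],[[-3.91,0.48,-0.05],[0.01,-0.01,0.0]],[[-3.92,0.48,-0.04],[0.0,-0.0,0.01]],[[-3.91,0.49,-0.04],[0.01,-0.01,0.0]],[[-0.67,0.53,1.1],[-0.0,0.0,0.0]],[[-0.67,0.53,1.1],[-0.0,0.0,0.0]],[[-0.67,0.53,1.1],[-0.0,0.0,0.0]],[[-0.67,0.53,1.1],[-0.0,0.0,0.0]],[[-0.67,0.53,1.1],[-0.0,0.0,0.0]]]
15 [ 0.6615 -0.1035  0.075 ]
```

View pics/s12.png

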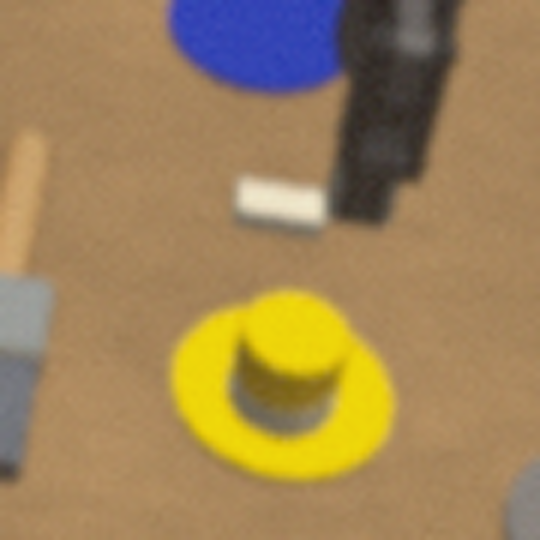

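{"name": "drive_tool", "arguments": {
  "deltas": [
    [[-2.0,0.3,-0.3],[0,0,0]],
    [[-4.0,0.6,-0.3],[0,0,0]],
    [[-4.5,0.8,0],[0,0,0]],
    [[-4.5,0.8,0],[0,0,0]],
    [[-4.5,0.9,0],[0,0,0]],
    [[-4.5,0.9,0],[0,0,0]],
    [[-4.5,0.9,0],[0,0,0]],
    [[-4.5,0.9,0],[0,0,0]],
    [[-4.0,0.9,0],[0,0,0]],
    [[-3.2,0.8,0],[0,0,0]],
    [[-2.0,0.5,0],[0,0,0]],
    [[0,0,0],[0,0,0]]
  ]
}}

```text
time_s: 11.55
ee_pos: [0.6686, -0.1043, 0.1227]
ee_rot: [2.218, 2.223, 0.0]
force: [-0.1, -0.1, 0.0]
opening: 0.0767
```

```bash
python3 -c "
from h import *
st()
plan([((.665,-.102,.067),np.pi/2,5)])"
```

```text
11.55 [ 0.6686 -0.1043  0.1227] yaw 1.573 zax [ 0.001 -0.001 -1.   ] F [-0.1 -0.1  0. ] op 0.0767
[[[0.05,-0.07,1.11],[0.0,0.0,0.0]],[[0.05,-0.07,1.11],[0.0,0.0,0.0]],[[0.04,-0.07,1.12],[0.0,0.0,0.01]],[[0.04,-0.08,1.11],[0.0,0.0,0.0]],[[0.05,-0.07,1.12],[0.01,0.0,0.01]]]
5 [ 0.665 -0.102  0.067]
```

{"name": "drive_tool", "arguments": {
  "deltas": [
    [[0,0,1.0],[0,0,0]],
    [[0,0,1.5],[0,0,0]],
    [[0,0,1.5],[0,0,0]],
    [[0,0,1.0],[0,0,0]],
    [[0,0,0.6],[0,0,0]],
    [[0,0,0],[0,0,0]],
    [[0,0,0],[0,0,0]]
  ]
}}

```text
time_s: 12.25
ee_pos: [0.6682, -0.1011, 0.0668]
ee_rot: [2.214, 2.228, 0.0]
force: [0.1, -0.0, 0.1]
opening: 0.0767
```

```bash
python3 -c "
from h import *
st()
show('scene','s13',(180,160,280,270),5,[],1.5)"
```

```text
12.25 [ 0.6682 -0.1011  0.0668] yaw 1.5771 zax [ 0. -0. -1.] F [ 0.1 -0.   0.1] op 0.0767
```

View pics/s13.png

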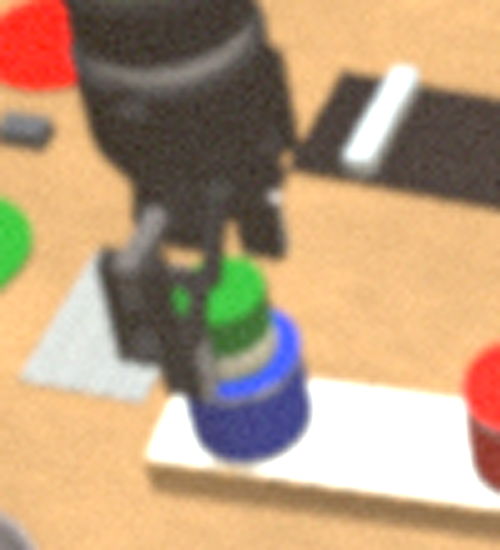

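{"name": "drive_tool", "arguments": {
  "deltas": [
    [[0.2,0,0],[0,0,0]],
    [[0,0,0],[0,0,0]],
    [[0,0,0],[0,0,0]]
  ]
}}

```text
time_s: 12.6
ee_pos: [0.6682, -0.0995, 0.0669]
ee_rot: [2.215, 2.227, 0.001]
force: [-0.5, 0.5, -0.2]
opening: 0.0769
```

{"name": "drive_tool", "arguments": {
  "deltas": [
    [[0,0,0],[0,0,0]],
    [[0,0,0],[0,0,0]],
    [[0,0,0],[0,0,0]],
    [[0,0,0],[0,0,0]],
    [[0,0,0],[0,0,0]],
    [[0,0,0],[0,0,0]]
  ],
  "hand": -1,
  "newtons": 25
}}

```text
time_s: 13.2
ee_pos: [0.6681, -0.0996, 0.0667]
ee_rot: [2.215, 2.227, 0.0]
force: [-0.3, -0.9, 2.2]
opening: 0.0392
```

```bash
python3 -c "
from h import *
st()
plan([((.579,-.306,.118),np.pi/2,5)])
show('scene','s14',(180,160,280,270),5,[],1.5)"
```

```text
13.2 [ 0.6681 -0.0996  0.0667] yaw 1.5764 zax [ 0. -0. -1.] F [-0.3 -0.9  2.2] op 0.0392
[[[-4.12,-1.8,-1.03],[0.0,0.0,0.01]],[[-4.12,-1.8,-1.03],[0.0,0.0,0.01]],[[-4.12,-1.79,-1.02],[0.0,0.0,0.01]],[[-4.13,-1.79,-1.03],[0.0,0.0,0.01]],[[-4.13,-1.79,-1.02],[0.0,0.0,0.0]]]
5 [ 0.579 -0.306  0.118]
```

View pics/s14.png

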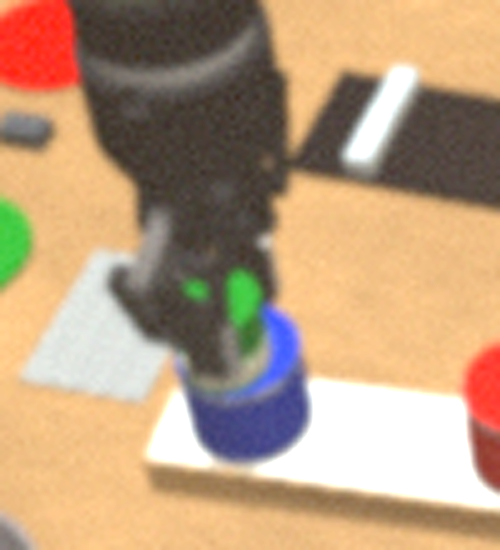

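{"name": "drive_tool", "arguments": {
  "deltas": [
    [[0,0,-0.6],[0,0,0]],
    [[0,0,-1.5],[0,0,0]],
    [[0,0,-2.0],[0,0,0]],
    [[-1.6,-0.7,-0.9],[0,0,0]],
    [[-3.0,-1.4,0],[0,0,0]],
    [[-4.0,-1.8,0],[0,0,0]],
    [[-4.0,-1.8,0],[0,0,0]],
    [[-4.0,-1.8,0.5],[0,0,0]],
    [[-3.0,-1.2,1.0],[0,0,0]],
    [[-1.0,-0.4,2.0],[0,0,0]],
    [[0,0,2.5],[0,0,0]],
    [[0,0,2.5],[0,0,0]]
  ]
}}

```text
time_s: 14.45
ee_pos: [0.5774, -0.3082, 0.0316]
ee_rot: [2.217, 2.224, -0.0]
force: [0.4, -0.2, -1.3]
opening: 0.0393
```

{"name": "drive_tool", "arguments": {
  "deltas": [
    [[0,0,1.5],[0,0,0]],
    [[0,0,0.8],[0,0,0]],
    [[0,0,0.3],[0,0,0]],
    [[0,0,0],[0,0,0]],
    [[0,0,0],[0,0,0]]
  ]
}}

```text
time_s: 14.95
ee_pos: [0.579, -0.3064, 0.0066]
ee_rot: [2.214, 2.227, 0.001]
force: [-0.0, -0.1, -0.8]
opening: 0.0391
```

```bash
python3 -c "
from h import *
st()
show('scene','s15',(130,160,210,240),7,[],1.2)
show('top','t15',(400,160,480,230),7,[],1.2)"
```

```text
14.95 [ 0.579  -0.3064  0.0066] yaw 1.5768 zax [ 0.002 -0.001 -1.   ] F [-0.  -0.1 -0.8] op 0.0391
```

View pics/s15.png

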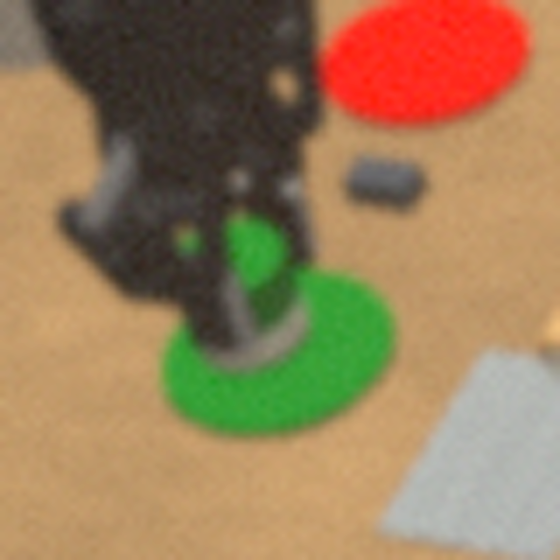

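View pics/t15.png

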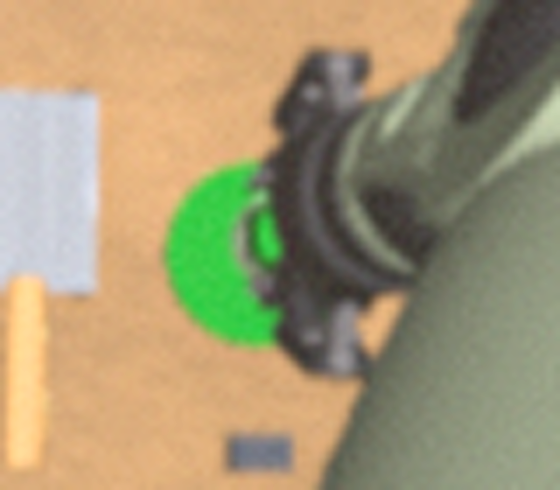

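{"name": "drive_tool", "arguments": {
  "deltas": [
    [[0.4,0,0.2],[0,0,0]],
    [[0.4,0,0.4],[0,0,0]],
    [[0,0,0.2],[0,0,0]],
    [[0,0,0],[0,0,0]],
    [[0,0,0],[0,0,0]]
  ]
}}

```text
time_s: 15.55
ee_pos: [0.578, -0.2979, -0.0027]
ee_rot: [-2.215, -2.228, 0.0]
force: [0.3, 0.3, -1.3]
opening: 0.039
```

```bash
python3 -c "
from h import *
st()
show('scene','s16',(130,160,210,240),7,[],1.2)"
```

```text
15.55 [ 0.578  -0.2979 -0.0027] yaw 1.5766 zax [-0.  0. -1.] F [ 0.3  0.3 -1.3] op 0.039
```

View pics/s16.png

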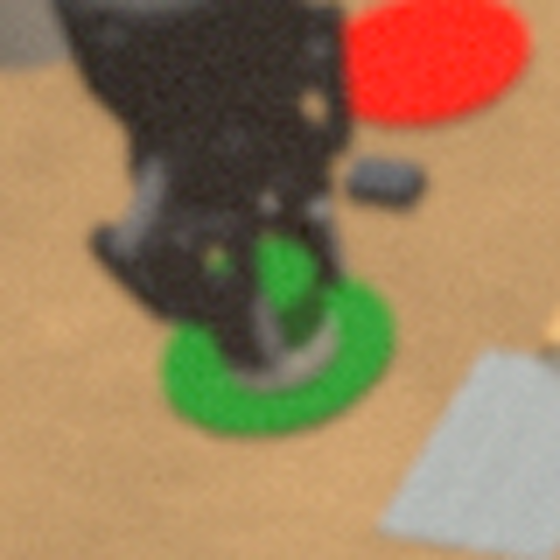

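{"name": "drive_tool", "arguments": {
  "deltas": [
    [[0,0,0.1],[0,0,0]],
    [[0,0,0],[0,0,0]],
    [[0,0,0],[0,0,0]]
  ]
}}

```text
time_s: 15.9
ee_pos: [0.5783, -0.2982, -0.0033]
ee_rot: [2.215, 2.227, 0.0]
force: [-0.2, 0.3, 0.5]
opening: 0.0389
```

{"name": "drive_tool", "arguments": {
  "deltas": [
    [[0,0,0],[0,0,0]],
    [[0,0,0],[0,0,0]],
    [[0,0,0],[0,0,0]],
    [[0,0,0],[0,0,0]],
    [[0,0,-1.0],[0,0,0]],
    [[0,0,-3.0],[0,0,0]],
    [[0,0,-4.0],[0,0,0]],
    [[0,0,-4.0],[0,0,0]],
    [[0,0,0],[0,0,0]]
  ],
  "hand": 1
}}

```text
time_s: 16.8
ee_pos: [0.582, -0.3005, 0.124]
ee_rot: [2.207, 2.22, 0.004]
force: [1.3, -0.4, -0.0]
opening: 0.0857
```

```bash
python3 - <<'E'
from h import *
st()
show('scene','s17',(130,150,330,270),4,[],1.2)
show('top','t17',(300,130,480,230),4,[],1.2)
for n in('scene','top'):
    f=grab_frame(n)
    for c in('red','blue','green','yellow'):
        for a,uv,m in blobs(f,c):
            if (n=='scene' and uv[1]<110): continue
            print(n,c,a,uv.round(1),'z5',ray(n,uv,.005).round(4),'z75',ray(n,uv,.075).round(4))
E
```

```text
16.8 [ 0.582  -0.3005  0.124 ] yaw 1.5766 zax [ 0.01  -0.006 -1.   ] F [ 1.3 -0.4 -0. ] op 0.0857
scene red 429 [190.3 167.9] z5 [ 0.4098 -0.3261] z75 [ 0.4828 -0.276 ]
scene red 365 [284.6 236.4] z5 [0.5944 0.0073] z75 [0.651  0.0276]
scene red 156 [286.7 251.9] z5 [0.6385 0.0252] z75 [0.6911 0.0439]
scene blue 497 [413.5 193.8] z5 [0.3746 0.2997] z75 [0.4509 0.2938]
scene blue 326 [227.  230.1] z5 [ 0.6068 -0.1358] z75 [ 0.6622 -0.1026]
scene blue 30 [231.4 245. ] z5 [ 0.6485 -0.108 ] z75 [ 0.7002 -0.0773]
scene green 491 [168.6 208.1] z5 [ 0.5704 -0.3107] z75 [ 0.6291 -0.2619]
scene yellow 671 [416.8 254. ] z5 [0.5763 0.3202] z75 [0.6345 0.3125]
top red 250 [330.7 165.8] z5 [0.6591 0.0237] z75 [0.6478 0.0261]
top red 254 [437.  246.7] z5 [ 0.4159 -0.3114] z75 [ 0.4173 -0.2916]
top blue 256 [374.5 163.6] z5 [ 0.67   -0.1134] z75 [ 0.6581 -0.1039]
top blue 539 [240.2 255.4] z5 [0.3722 0.2965] z75 [0.3758 0.2847]
top green 463 [437.  195.8] z5 [ 0.5739 -0.3102] z75 [ 0.567  -0.2905]
top yellow 573 [236.1 189.3] z5 [0.5771 0.3176] z75 [0.5701 0.3047]
```

View pics/s17.png

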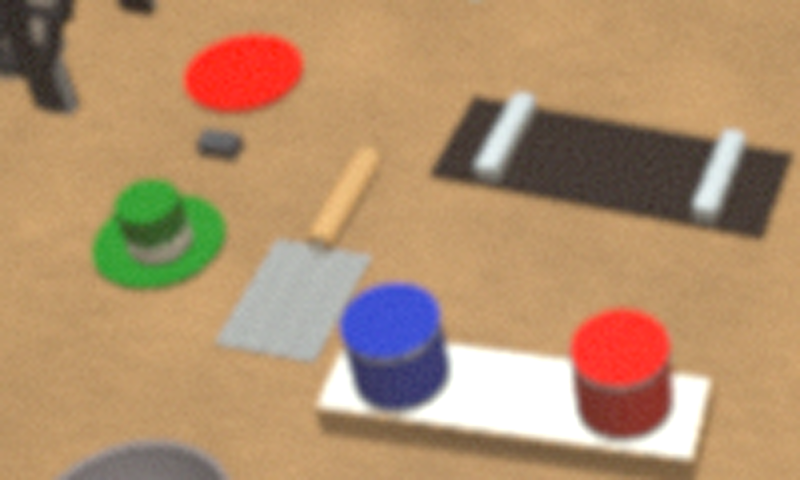

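View pics/t17.png

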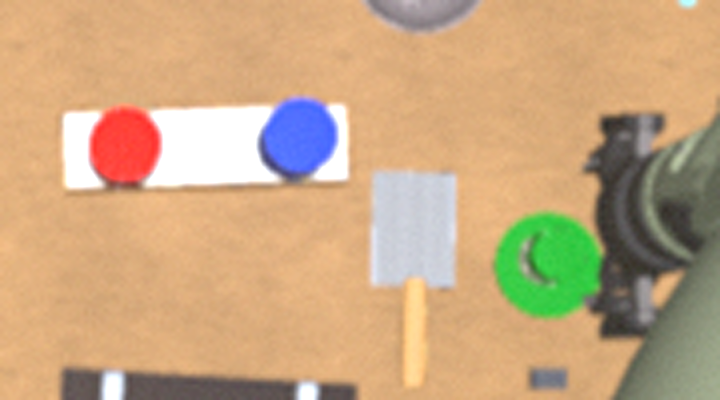

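{"name": "drive_tool", "arguments": {
  "deltas": [
    [[2.0,0.3,0],[0,0,0]],
    [[4.0,0.8,0],[0,0,0]],
    [[4.5,0.9,0],[0,0,0]],
    [[4.5,0.9,0],[0,0,0]],
    [[4.5,0.9,0],[0,0,0]],
    [[4.5,0.9,0],[0,0,0]],
    [[4.0,0.9,0],[0,0,0]],
    [[3.0,0.9,0],[0,0,0]],
    [[1.5,0.5,0],[0,0,0]],
    [[0,0,0],[0,0,0]],
    [[0,0,0],[0,0,0]]
  ]
}}

```text
time_s: 18.1
ee_pos: [0.6455, 0.0271, 0.1156]
ee_rot: [-2.214, -2.227, 0.003]
force: [-1.2, -0.1, -0.4]
opening: 0.0856
```

```bash
python3 -c "
from h import *
st()
plan([((.6495,.027,.022),np.pi/2,6)])"
```

```text
18.1 [0.6455 0.0271 0.1156] yaw 1.5766 zax [-0.002 -0.001 -1.   ] F [-1.2 -0.1 -0.4] op 0.0856
[[[-0.0,0.07,1.56],[-0.0,0.0,0.01]],[[-0.0,0.07,1.56],[-0.0,0.0,0.01]],[[-0.0,0.07,1.56],[-0.0,0.0,0.01]],[[-0.0,0.07,1.56],[-0.0,0.0,0.0]],[[-0.0,0.07,1.56],[-0.01,0.0,0.01]],[[-0.0,0.07,1.56],[-0.0,0.0,0.0]]]
6 [0.6495 0.027  0.022 ]
```

{"name": "drive_tool", "arguments": {
  "deltas": [
    [[0,0.2,1.0],[0,0,0]],
    [[0,0.2,2.0],[0,0,0]],
    [[0,0,2.0],[0,0,0]],
    [[0,0,2.0],[0,0,0]],
    [[0,0,1.4],[0,0,0]],
    [[0,0,0.8],[0,0,0]],
    [[0,0,0],[0,0,0]],
    [[0,0,0],[0,0,0]]
  ]
}}

```text
time_s: 18.9
ee_pos: [0.6507, 0.027, 0.025]
ee_rot: [2.215, 2.227, 0.001]
force: [0.5, 0.2, 0.6]
opening: 0.0851
```

```bash
python3 -c "
from h import *
st()
show('scene','s18',(230,170,330,280),5,[],1.5)"
```

```text
18.9 [0.6507 0.027  0.025 ] yaw 1.576 zax [ 0.001 -0.    -1.   ] F [0.5 0.2 0.6] op 0.0851
```

View pics/s18.png

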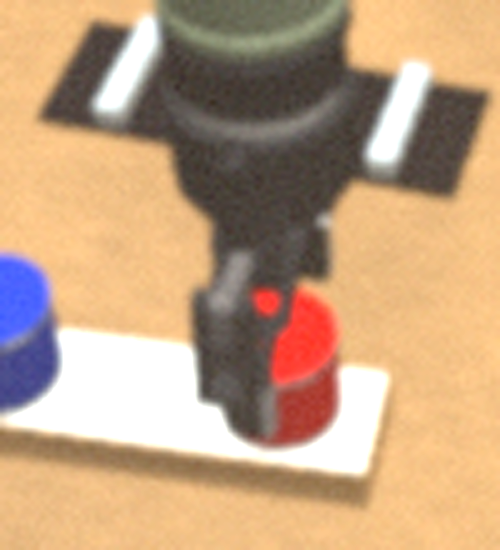

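{"name": "drive_tool", "arguments": {
  "deltas": [
    [[0,0,0],[0,0,0]],
    [[0,0,0],[0,0,0]],
    [[0,0,0],[0,0,0]],
    [[0,0,0],[0,0,0]],
    [[0,0,0],[0,0,0]],
    [[0,0,0],[0,0,0]]
  ],
  "hand": -1,
  "newtons": 40
}}

```text
time_s: 19.55
ee_pos: [0.6509, 0.0274, 0.0256]
ee_rot: [2.214, 2.227, 0.002]
force: [-1.4, 0.5, 6.0]
opening: 0.055
```

```bash
python3 -c "
from h import *
st()
plan([((.409,-.326,.11),np.pi/2,10)])
show('scene','s19',(230,170,330,280),5,[],1.5)"
```

```text
19.55 [0.6509 0.0274 0.0256] yaw 1.5766 zax [ 0.002 -0.    -1.   ] F [-1.4  0.5  6. ] op 0.055
[[[-3.52,-2.44,-0.85],[0.0,0.0,0.0]],[[-3.52,-2.44,-0.85],[0.0,0.0,0.0]],[[-3.52,-2.44,-0.85],[0.0,0.0,0.01]],[[-3.52,-2.43,-0.85],[0.0,0.0,0.0]],[[-3.52,-2.43,-0.84],[0.0,0.0,0.01]],[[-3.53,-2.43,-0.85],[0.0,0.0,0.0]],[[-3.53,-2.43,-0.84],[0.0,0.0,0.01]],[[-3.53,-2.42,-0.85],[0.0,0.0,0.0]],[[-3.53,-2.42,-0.84],[0.01,0.0,0.01]],[[-3.54,-2.42,-0.84],[0.0,0.0,0.0]]]
10 [ 0.409 -0.326  0.11 ]
```

View pics/s19.png

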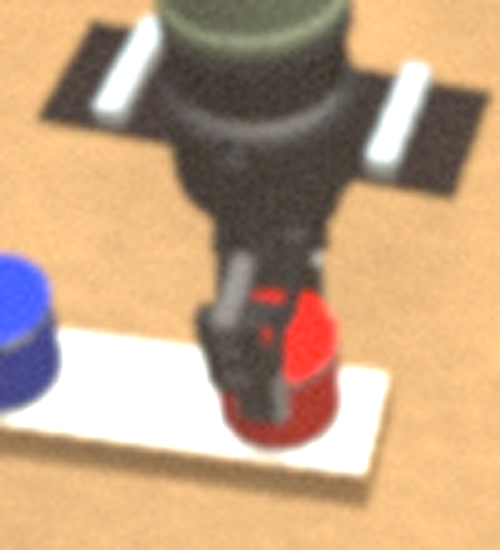

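{"name": "drive_tool", "arguments": {
  "deltas": [
    [[0,0,-0.5],[0,0,0]],
    [[0,0,-1.5],[0,0,0]],
    [[0,0,-2.5],[0,0,0]],
    [[-0.8,-0.5,-2.5],[0,0,0]],
    [[-2.4,-1.6,-1.0],[0,0,0]],
    [[-4.0,-2.7,0],[0,0,0]],
    [[-4.0,-2.8,0],[0,0,0]],
    [[-4.0,-2.8,0],[0,0,0]],
    [[-4.0,-2.8,0],[0,0,0]],
    [[-4.0,-2.8,0],[0,0,0]],
    [[-4.0,-2.8,0],[0,0,0]],
    [[-4.0,-2.7,0],[0,0,0]]
  ]
}}

```text
time_s: 20.8
ee_pos: [0.4358, -0.2873, 0.1055]
ee_rot: [2.214, 2.227, 0.0]
force: [0.4, 0.0, -1.4]
opening: 0.0545
```

{"name": "drive_tool", "arguments": {
  "deltas": [
    [[-3.0,-2.0,0],[0,0,0]],
    [[-1.0,-0.6,0.5],[0,0,0]],
    [[0,0,1.5],[0,0,0]],
    [[0,0,2.0],[0,0,0]],
    [[0,0,2.0],[0,0,0]],
    [[0,0,1.5],[0,0,0]],
    [[0,0,0.8],[0,0,0]],
    [[0,0,0],[0,0,0]],
    [[0,0,0],[0,0,0]]
  ]
}}

```text
time_s: 21.7
ee_pos: [0.4117, -0.326, 0.022]
ee_rot: [2.214, 2.228, 0.0]
force: [-0.4, -0.4, -1.7]
opening: 0.055
```

```bash
python3 -c "
from h import *
st()
plan([((.409,-.326,.003),np.pi/2,2)])
show('scene','s20',(150,110,230,200),6,[],1.2)
show('top','t20',(400,210,480,280),6,[],1.2)"
```

```text
21.7 [ 0.4117 -0.326   0.022 ] yaw 1.5769 zax [ 0. -0. -1.] F [-0.4 -0.4 -1.7] op 0.055
[[[0.0,-0.14,0.95],[0.0,0.0,0.02]],[[0.0,-0.14,0.95],[0.0,0.0,0.02]]]
2 [ 0.409 -0.326  0.003]
```

View pics/s20.png

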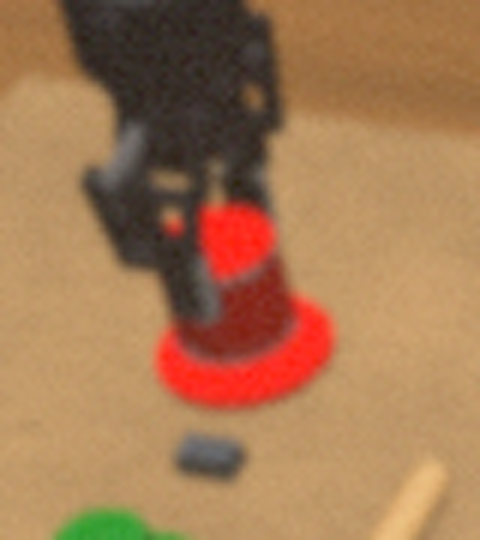

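View pics/t20.png

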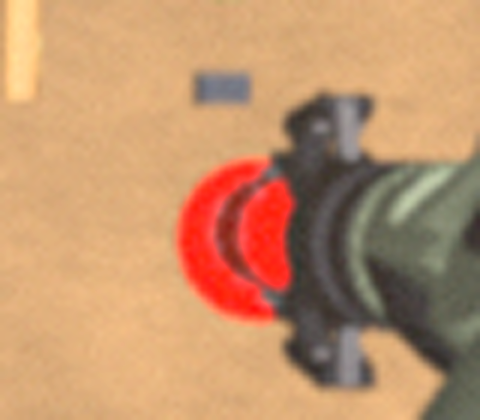

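{"name": "drive_tool", "arguments": {
  "deltas": [
    [[0.3,0,0.6],[0,0,0]],
    [[0,0,0.5],[0,0,0]],
    [[0,0,0.3],[0,0,0]],
    [[0,0,0],[0,0,0]],
    [[0,0,0],[0,0,0]]
  ]
}}

```text
time_s: 22.3
ee_pos: [0.4111, -0.3229, 0.0073]
ee_rot: [-2.215, -2.227, 0.0]
force: [0.4, 1.0, -2.0]
opening: 0.0551
```

{"name": "drive_tool", "arguments": {
  "deltas": [
    [[0,0,0.1],[0,0,0]],
    [[0,0,0],[0,0,0]],
    [[0,0,0],[0,0,0]]
  ]
}}

```text
time_s: 22.6
ee_pos: [0.4113, -0.323, 0.0066]
ee_rot: [2.215, 2.228, 0.0]
force: [-0.2, 0.8, -1.4]
opening: 0.0546
```

```bash
python3 -c "
from h import *
st()
show('scene','s21',(150,110,230,200),6,[],1.2)"
```

```text
22.6 [ 0.4113 -0.323   0.0066] yaw 1.5764 zax [ 0. -0. -1.] F [-0.2  0.8 -1.4] op 0.0546
```

View pics/s21.png

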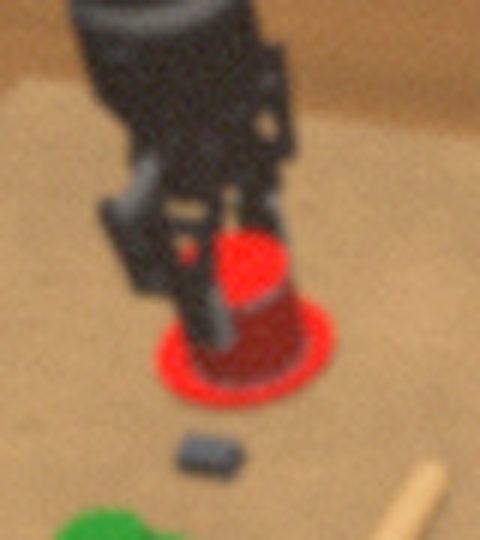

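{"name": "drive_tool", "arguments": {
  "deltas": [
    [[0,0,0.1],[0,0,0]],
    [[0,0,0],[0,0,0]],
    [[0,0,0],[0,0,0]]
  ]
}}

```text
time_s: 22.95
ee_pos: [0.4114, -0.3231, 0.0056]
ee_rot: [2.215, 2.227, -0.0]
force: [0.1, 0.3, -0.3]
opening: 0.0547
```

{"name": "drive_tool", "arguments": {
  "deltas": [
    [[0,0,0.1],[0,0,0]],
    [[0,0,0],[0,0,0]],
    [[0,0,0],[0,0,0]]
  ]
}}

```text
time_s: 23.25
ee_pos: [0.4114, -0.3231, 0.0055]
ee_rot: [2.215, 2.227, -0.0]
force: [-2.3, 2.5, 9.2]
opening: 0.0547
```

Contact, at the height I expected. I'll back off a millimetre and release.

{"name": "drive_tool", "arguments": {
  "deltas": [
    [[0,0,-0.1],[0,0,0]],
    [[0,0,0],[0,0,0]]
  ]
}}

```text
time_s: 23.45
ee_pos: [0.4113, -0.323, 0.0056]
ee_rot: [2.215, 2.228, -0.0]
force: [-0.7, 1.1, 3.4]
opening: 0.0546
```

{"name": "drive_tool", "arguments": {
  "deltas": [
    [[0,0,0],[0,0,0]],
    [[0,0,0],[0,0,0]],
    [[0,0,0],[0,0,0]],
    [[0,0,0],[0,0,0]],
    [[0,0,-1.0],[0,0,0]],
    [[0,0,-3.0],[0,0,0]],
    [[0,0,-4.0],[0,0,0]],
    [[0,0,-3.0],[0,0,0]],
    [[0,0,0],[0,0,0]]
  ],
  "hand": 1
}}

```text
time_s: 24.35
ee_pos: [0.4137, -0.3255, 0.1206]
ee_rot: [2.209, 2.222, -0.0]
force: [0.8, 0.4, 0.6]
opening: 0.0857
```

```bash
python3 -c "
from h import *
st()
plan([((.660,-.103,.11),np.pi/2,8)])
show('scene','s22',(150,110,330,270),4,[],1.0)"
```

```text
24.35 [ 0.4137 -0.3255  0.1206] yaw 1.5766 zax [ 0.006 -0.006 -1.   ] F [0.8 0.4 0.6] op 0.0857
[[[2.76,3.09,0.13],[0.01,0.01,0.01]],[[2.77,3.09,0.13],[0.0,0.0,0.0]],[[2.77,3.09,0.13],[0.01,0.01,0.01]],[[2.77,3.09,0.13],[0.0,0.0,0.0]],[[2.77,3.09,0.13],[0.01,0.01,0.01]],[[2.78,3.08,0.14],[0.0,0.0,0.0]],[[2.78,3.08,0.13],[0.01,0.01,0.01]],[[2.78,3.08,0.14],[0.0,0.0,0.0]]]
8 [ 0.66  -0.103  0.11 ]
```

View pics/s22.png

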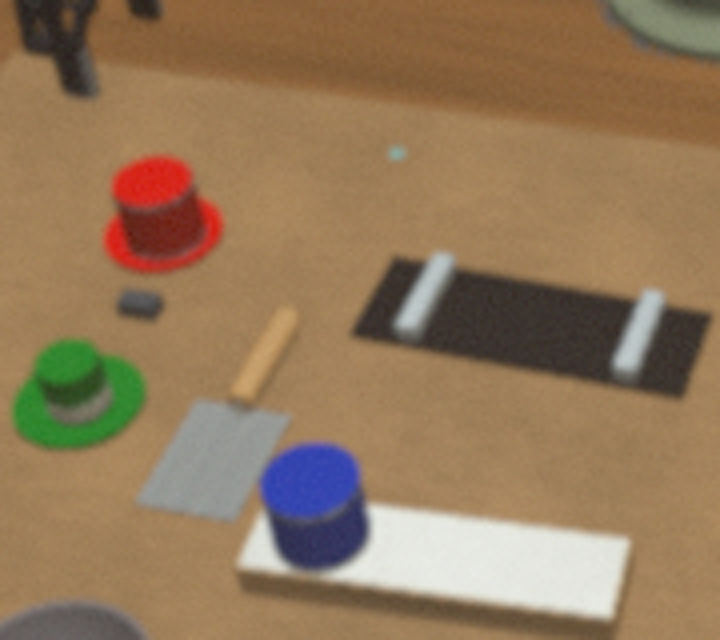

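{"name": "drive_tool", "arguments": {
  "deltas": [
    [[1.5,1.6,0],[0,0,0]],
    [[2.8,3.1,0],[0,0,0]],
    [[3.0,3.4,0],[0,0,0]],
    [[3.0,3.4,0],[0,0,0]],
    [[3.0,3.4,0],[0,0,0]],
    [[3.0,3.4,0],[0,0,0]],
    [[2.7,3.2,0],[0,0,0]],
    [[2.0,2.3,0],[0,0,0]],
    [[1.0,1.1,0],[0,0,0]],
    [[0,0,0],[0,0,0]],
    [[0,0,0],[0,0,0]]
  ]
}}

```text
time_s: 25.5
ee_pos: [0.6576, -0.1021, 0.1146]
ee_rot: [-2.215, -2.226, 0.003]
force: [-0.2, -0.4, -0.1]
opening: 0.0854
```

```bash
python3 -c "
from h import *
st()
plan([((.660,-.103,.025),np.pi/2,6)])"
```

```text
25.5 [ 0.6576 -0.1021  0.1146] yaw 1.576 zax [-0.002 -0.    -1.   ] F [-0.2 -0.4 -0.1] op 0.0854
[[[-0.01,0.04,1.49],[-0.0,0.0,0.01]],[[-0.02,0.04,1.49],[-0.0,0.0,0.01]],[[-0.01,0.04,1.5],[-0.0,0.0,0.0]],[[-0.02,0.05,1.49],[-0.01,0.0,0.01]],[[-0.01,0.04,1.5],[-0.0,0.0,0.0]],[[-0.02,0.04,1.49],[-0.01,0.0,0.01]]]
6 [ 0.66  -0.103  0.025]
```

{"name": "drive_tool", "arguments": {
  "deltas": [
    [[0,0.2,1.0],[0,0,0]],
    [[-0.1,0,2.0],[0,0,0]],
    [[0,0,2.0],[0,0,0]],
    [[0,0,2.0],[0,0,0]],
    [[0,0,1.3],[0,0,0]],
    [[0,0,0.6],[0,0,0]],
    [[0,0,0],[0,0,0]],
    [[0,0,0],[0,0,0]]
  ]
}}

```text
time_s: 26.3
ee_pos: [0.6614, -0.1029, 0.0272]
ee_rot: [2.215, 2.227, 0.001]
force: [0.2, -0.1, -0.0]
opening: 0.0856
```

{"name": "drive_tool", "arguments": {
  "deltas": [
    [[0,0,0],[0,0,0]],
    [[0,0,0],[0,0,0]],
    [[0,0,0],[0,0,0]],
    [[0,0,0],[0,0,0]],
    [[0,0,0],[0,0,0]],
    [[0,0,0],[0,0,0]]
  ],
  "hand": -1,
  "newtons": 40
}}

```text
time_s: 26.9
ee_pos: [0.6616, -0.1027, 0.0277]
ee_rot: [2.214, 2.227, 0.001]
force: [-0.1, 0.1, 6.4]
opening: 0.0546
```

```bash
python3 -c "
from h import *
st()
plan([((.375,.300,.11),np.pi/2,10)])
show('scene','s23',(180,170,280,280),5,[],1.5)"
```

```text
26.9 [ 0.6616 -0.1027  0.0277] yaw 1.5766 zax [ 0.001 -0.001 -1.   ] F [-0.1  0.1  6.4] op 0.0546
[[[4.04,-2.84,-0.83],[0.0,0.0,0.0]],[[4.04,-2.84,-0.83],[0.0,0.0,0.0]],[[4.04,-2.84,-0.83],[0.0,0.0,0.01]],[[4.04,-2.85,-0.83],[0.0,0.0,0.0]],[[4.04,-2.85,-0.83],[0.0,0.0,0.01]],[[4.04,-2.85,-0.83],[0.0,0.0,0.0]],[[4.04,-2.85,-0.83],[0.0,0.0,0.01]],[[4.03,-2.86,-0.83],[0.0,0.0,0.0]],[[4.03,-2.86,-0.83],[0.01,0.0,0.01]],[[4.03,-2.86,-0.82],[0.0,0.0,0.0]]]
10 [0.375 0.3   0.11 ]
```

View pics/s23.png

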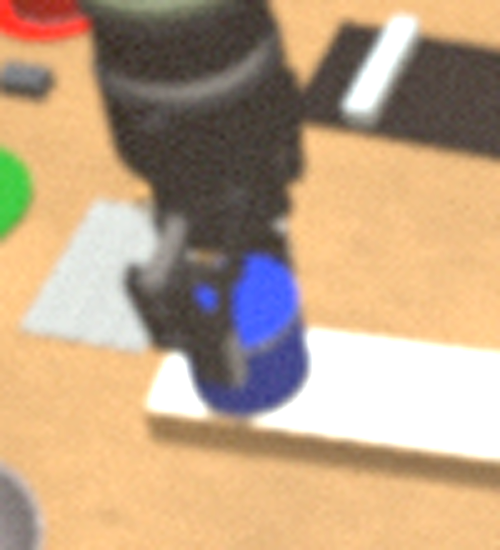

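{"name": "drive_tool", "arguments": {
  "deltas": [
    [[0,0,-0.5],[0,0,0]],
    [[0,0,-1.5],[0,0,0]],
    [[0,0,-2.5],[0,0,0]],
    [[0.8,-0.6,-2.5],[0,0,0]],
    [[2.4,-1.7,-1.0],[0,0,0]],
    [[3.8,-2.7,0],[0,0,0]],
    [[4.0,-2.8,0],[0,0,0]],
    [[4.0,-2.8,0],[0,0,0]],
    [[4.0,-2.8,0],[0,0,0]],
    [[4.0,-2.8,0],[0,0,0]],
    [[4.0,-2.8,0],[0,0,0]],
    [[4.0,-2.8,0],[0,0,0]]
  ]
}}

```text
time_s: 28.15
ee_pos: [0.4402, 0.2077, 0.1075]
ee_rot: [2.215, 2.227, 0.002]
force: [1.2, 0.5, -2.5]
opening: 0.0549
```

{"name": "drive_tool", "arguments": {
  "deltas": [
    [[4.0,-2.9,0],[0,0,0]],
    [[3.4,-2.5,0],[0,0,0]],
    [[2.0,-1.4,0.5],[0,0,0]],
    [[0,0,1.5],[0,0,0]],
    [[0,0,2.0],[0,0,0]],
    [[0,0,2.0],[0,0,0]],
    [[0,0,1.3],[0,0,0]],
    [[0,0,0.8],[0,0,0]],
    [[0,0,0],[0,0,0]],
    [[0,0,0],[0,0,0]]
  ]
}}

```text
time_s: 29.15
ee_pos: [0.3731, 0.3001, 0.0261]
ee_rot: [2.215, 2.228, 0.001]
force: [0.6, 0.6, -2.6]
opening: 0.0546
```

```bash
python3 -c "
from h import *
st()
plan([((.376,.301,.0087),np.pi/2,2)])
show('scene','s24',(370,130,460,230),6,[],1.2)
show('top','t24',(200,210,290,290),6,[],1.2)"
```

```text
29.15 [0.3731 0.3001 0.0261] yaw 1.5765 zax [ 0.001  0.    -1.   ] F [ 0.6  0.6 -2.6] op 0.0546
[[[0.04,0.14,0.87],[0.0,-0.0,0.02]],[[0.05,0.15,0.87],[0.0,-0.0,0.02]]]
2 [0.376  0.301  0.0087]
```

View pics/s24.png

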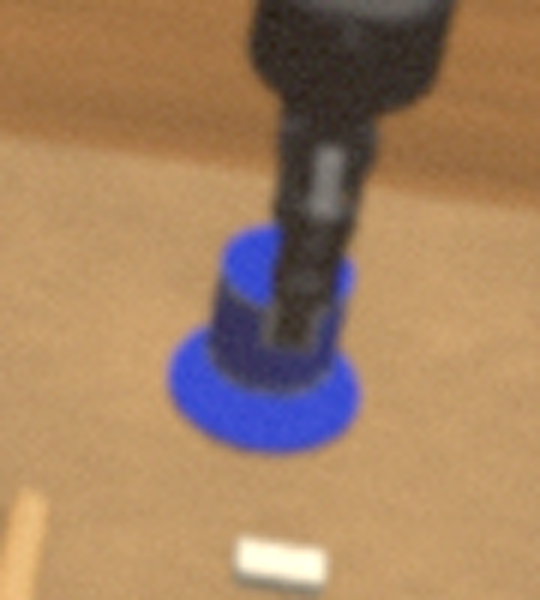

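View pics/t24.png

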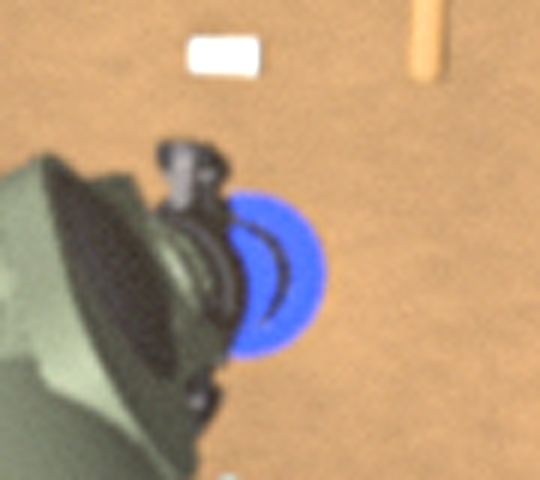

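{"name": "drive_tool", "arguments": {
  "deltas": [
    [[-0.1,0,0.6],[0,0,0]],
    [[0,0,0.6],[0,0,0]],
    [[0,0,0.4],[0,0,0]],
    [[0,0,0],[0,0,0]],
    [[0,0,0],[0,0,0]]
  ]
}}

```text
time_s: 29.75
ee_pos: [0.3725, 0.2988, 0.0092]
ee_rot: [-2.215, -2.228, 0.001]
force: [1.2, -0.6, -1.9]
opening: 0.0545
```

```bash
python3 -c "
from h import *
st()
show('scene','s25',(370,130,460,230),6,[],1.2)"
```

```text
29.75 [0.3725 0.2988 0.0092] yaw 1.5765 zax [-0.001 -0.    -1.   ] F [ 1.2 -0.6 -1.9] op 0.0545
```

View pics/s25.png

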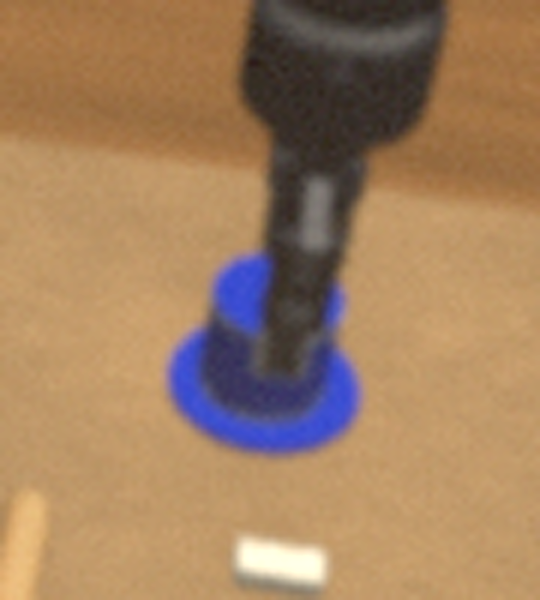

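{"name": "drive_tool", "arguments": {
  "deltas": [
    [[0,0.2,0],[0,0,0]],
    [[0,0,0.1],[0,0,0]],
    [[0,0,0],[0,0,0]],
    [[0,0,0],[0,0,0]]
  ]
}}

```text
time_s: 30.2
ee_pos: [0.3747, 0.2989, 0.0085]
ee_rot: [-2.215, -2.228, -0.0]
force: [0.1, 0.3, -1.8]
opening: 0.0547
```

{"name": "drive_tool", "arguments": {
  "deltas": [
    [[0,0,0.1],[0,0,0]],
    [[0,0,0],[0,0,0]],
    [[0,0,0],[0,0,0]]
  ]
}}

```text
time_s: 30.5
ee_pos: [0.3748, 0.2989, 0.0077]
ee_rot: [2.215, 2.228, 0.0]
force: [-1.1, -0.9, 1.9]
opening: 0.0545
```

Light contact. I'll release and look at everything.

{"name": "drive_tool", "arguments": {
  "deltas": [
    [[0,0,0],[0,0,0]],
    [[0,0,0],[0,0,0]],
    [[0,0,0],[0,0,0]],
    [[0,0,0],[0,0,0]],
    [[0,0,-1.0],[0,0,0]],
    [[0,0,-3.0],[0,0,0]],
    [[0,0,-4.0],[0,0,0]],
    [[0,0,-3.0],[0,0,0]],
    [[0,0,0],[0,0,0]]
  ],
  "hand": 1
}}

```text
time_s: 31.4
ee_pos: [0.3777, 0.3006, 0.1222]
ee_rot: [2.213, 2.226, 0.013]
force: [0.8, -0.1, 0.6]
opening: 0.0855
```

```bash
cat > pr.py <<'E'
from h import *
def rect(n,f,box,cond,z):
    h=cv2.cvtColor(f,cv2.COLOR_RGB2HSV); m=np.zeros(f.shape[:2],np.uint8); x0,y0,x1,y1=box
    m[y0:y1,x0:x1]=cond(h)[y0:y1,x0:x1]
    c=max(cv2.findContours(m,0,1)[0],key=cv2.contourArea)[:,0]
    # pixel corner quad via polygon hull, rays to plane
    W=np.array([ray(n,p,z) for p in c.astype(float)])*1000
    (cx,cy),s,a=cv2.minAreaRect(W.astype(np.float32)); 
    M=cv2.moments(m[...],True); cen=ray(n,(M['m10']/M['m00'],M['m01']/M['m00']),z)
    print(n,'rect',round(cx,1),round(cy,1),np.round(s,1),round(a,2),'centroid',cen.round(4))
white=lambda h:((h[...,1]<60)&(h[...,2]>150)).astype(np.uint8)
E
python3 - <<'E'
from pr import *
st()
ft,fs=grab_frame('top'),grab_frame('scene')
rect('top',ft,(305,140,395,182),white,.025)
rect('scene',fs,(200,220,320,272),white,.025)
cv2.imwrite('pics/s26.png',cv2.resize(fs[130:290,130:470,::-1],None,fx=2.3,fy=2.3))
cv2.imwrite('pics/t26.png',cv2.resize(ft[130:290,160:480,::-1],None,fx=2.4,fy=2.4))
E
```

```text
31.4 [0.3777 0.3006 0.1222] yaw 1.5766 zax [ 0.007  0.004 -1.   ] F [ 0.8 -0.1  0.6] op 0.0855
top rect 656.9 -38.2 [ 60.6 218. ] 3.39 centroid [ 0.6564 -0.04  ]
scene rect 656.6 -36.7 [ 59.9 218.8] 3.2 centroid [ 0.6574 -0.0345]
```

View pics/s26.png

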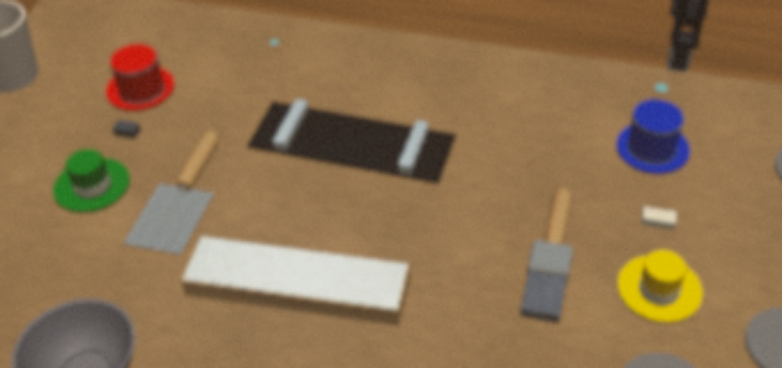

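View pics/t26.png

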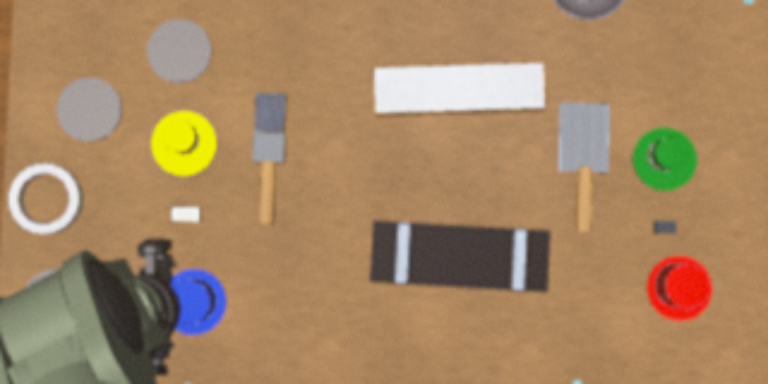

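{"name": "drive_tool", "arguments": {
  "deltas": [
    [[-1.6,1.4,0],[0,0,0]],
    [[-3.0,2.6,0],[0,0,-0.1]],
    [[-3.6,3.0,0],[0,0,0]],
    [[-3.6,3.0,0],[0,0,-0.1]],
    [[-3.6,3.0,0],[0,0,0]],
    [[-3.6,3.0,0],[0,0,-0.1]],
    [[-3.6,3.0,0],[0,0,0]],
    [[-3.6,3.0,0],[0,0,-0.1]],
    [[-3.6,3.0,0],[0,0,0]],
    [[-2.6,2.2,0],[0,0,0]],
    [[-1.2,1.2,0],[0,0,0]],
    [[0,0,0],[0,0,0]]
  ]
}}

```text
time_s: 32.7
ee_pos: [0.6709, -0.0288, 0.1151]
ee_rot: [-2.154, -2.284, 0.002]
force: [0.1, 0.7, 0.8]
opening: 0.0853
```

```bash
python3 - <<'E'
from pr import *
ft,fs=grab_frame('top'),grab_frame('scene')
st()
plan([((.658,-.036,-.013),np.pi/2+.058,8)])
for n,f0 in(('top','pics/top0.png'),('scene','pics/scene0.png')):
    f=cv2.imread(f0)[:,:,::-1]; h=cv2.cvtColor(f,cv2.COLOR_RGB2HSV)
    box=(305,212,400,262) if n=='top' else (230,165,335,215)
    m=np.zeros(f.shape[:2],bool); m[box[1]:box[3],box[0]:box[2]]=1
    p=m&(h[...,1]<60)&(h[...,2]>(140 if n=='top' else 120))
    k,l,s,c=cv2.connectedComponentsWithStats(p.astype(np.uint8))
    g=[]
    for i in range(1,k):
        if s[i,4]>20: 
            w=ray(n,c[i],.018); g.append(w); print(n,'bar',s[i],w.round(4))
    if len(g)==2: print('mid',(g[0]+g[1])/2)
E
```

```text
32.8 [ 0.6691 -0.0264  0.1157] yaw 1.6319 zax [-0.003  0.001 -1.   ] F [ 0.   0.3 -0.5] op 0.0856
[[[-0.11,-0.14,1.61],[-0.0,-0.0,0.0]],[[-0.11,-0.14,1.61],[-0.0,-0.0,0.0]],[[-0.11,-0.14,1.61],[-0.0,-0.0,0.0]],[[-0.11,-0.14,1.61],[-0.0,-0.0,0.0]],[[-0.12,-0.14,1.61],[-0.01,-0.0,0.01]],[[-0.11,-0.14,1.61],[-0.0,-0.0,0.0]],[[-0.12,-0.14,1.6],[-0.01,-0.0,0.01]],[[-0.11,-0.15,1.61],[-0.0,-0.01,0.0]]]
8 [ 0.658 -0.036 -0.013]
top bar [325 222   6  27 131] [0.4431 0.0293]
top bar [373 225   7  26 131] [ 0.4383 -0.1201]
mid [ 0.44069313 -0.04538033]
scene bar [249 173  15  20 124] [ 0.4391 -0.1175]
scene bar [303 182  13  21 128] [0.4438 0.0321]
mid [ 0.44141039 -0.04274354]
```

{"name": "drive_tool", "arguments": {
  "deltas": [
    [[-0.5,-0.5,1.5],[0,0,0]],
    [[-0.5,-0.6,2.5],[0,0,0]],
    [[0,0,2.5],[0,0,0]],
    [[0,0,2.5],[0,0,0]],
    [[0,0,1.5],[0,0,0]],
    [[0,0,1.0],[0,0,0]],
    [[0,0,0.5],[0,0,0]],
    [[0,0,0],[0,0,0]],
    [[0,0,0],[0,0,0]]
  ]
}}

```text
time_s: 33.7
ee_pos: [0.6609, -0.0373, -0.0016]
ee_rot: [2.151, 2.288, 0.001]
force: [-0.4, -0.1, 0.6]
opening: 0.0856
```

```bash
python3 - <<'E'
from h import *
st()
show('scene','s27',(200,190,320,290),5,[],1.3)
E
```

```text
33.7 [ 0.6609 -0.0373 -0.0016] yaw 1.6325 zax [ 0.001 -0.    -1.   ] F [-0.4 -0.1  0.6] op 0.0856
```

View pics/s27.png

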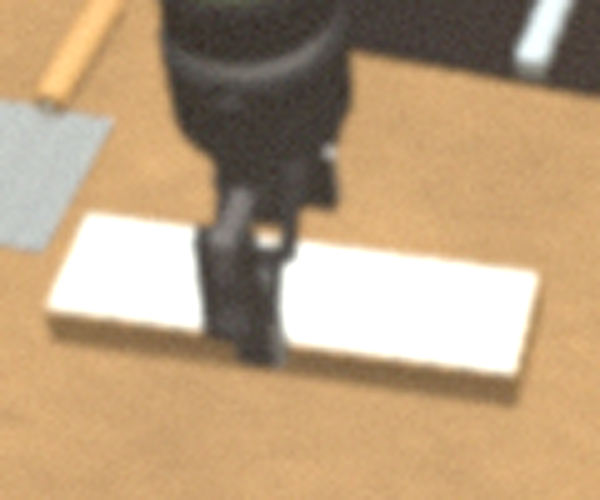

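{"name": "drive_tool", "arguments": {
  "deltas": [
    [[0,0,0.6],[0,0,0]],
    [[0,0,0.4],[0,0,0]],
    [[0,0,0.2],[0,0,0]],
    [[0,0,0],[0,0,0]],
    [[0,0,0],[0,0,0]]
  ]
}}

```text
time_s: 34.25
ee_pos: [0.6601, -0.0373, -0.0146]
ee_rot: [-2.152, -2.289, 0.0]
force: [-0.1, -0.3, 0.5]
opening: 0.0852
```

{"name": "drive_tool", "arguments": {
  "deltas": [
    [[0,0,0],[0,0,0]],
    [[0,0,0],[0,0,0]],
    [[0,0,0],[0,0,0]],
    [[0,0,0],[0,0,0]],
    [[0,0,0],[0,0,0]]
  ],
  "hand": -1,
  "newtons": 50
}}

```text
time_s: 34.75
ee_pos: [0.6603, -0.0374, -0.014]
ee_rot: [2.152, 2.288, 0.0]
force: [-1.5, 0.9, 5.4]
opening: 0.0582
```

```bash
python3 - <<'E'
from pr import *
st()
show('scene','s28',(200,190,320,290),5,[],1.3)
rect('scene',grab_frame('scene'),(200,220,320,272),lambda h:white(h)|(((h[...,2]<70))).astype(np.uint8),.025)
E
```

```text
34.75 [ 0.6603 -0.0374 -0.014 ] yaw 1.6323 zax [ 0. -0. -1.] F [-1.5  0.9  5.4] op 0.0582
scene rect 656.7 18.4 [ 59.9 108.6] 3.42 centroid [ 0.6518 -0.0379]
```

View pics/s28.png

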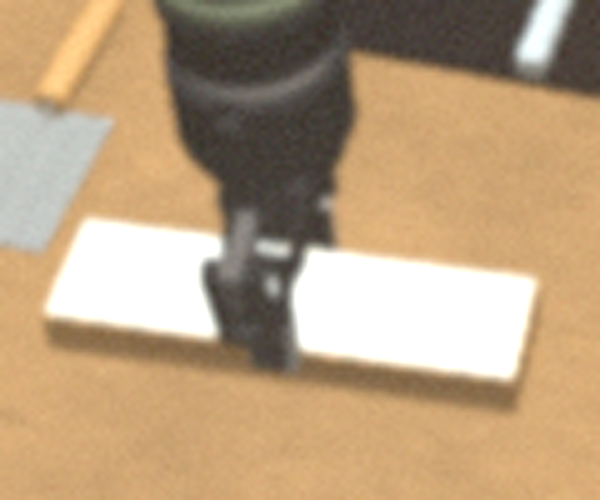

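{"name": "drive_tool", "arguments": {
  "deltas": [
    [[0,0,-0.5],[0,0,0]],
    [[0,0,-1.5],[0,0,0.1]],
    [[0,0,-2.0],[0,0,0.2]],
    [[0,0,-2.0],[0,0,0.2]],
    [[0,0,-1.0],[0,0,0.2]],
    [[-0.1,-1.8,0],[0,0,0]],
    [[-0.2,-3.0,0],[0,0,0]],
    [[-0.2,-3.5,0],[0,0,0]],
    [[-0.3,-3.5,0],[0,0,0]],
    [[-0.2,-3.5,0],[0,0,0]],
    [[-0.2,-3.0,0],[0,0,0]],
    [[-0.1,-2.4,0],[0,0,0]]
  ]
}}

```text
time_s: 36.05
ee_pos: [0.4506, -0.0426, 0.0556]
ee_rot: [-2.262, -2.179, 0.001]
force: [1.0, -0.4, -2.8]
opening: 0.0585
```

{"name": "drive_tool", "arguments": {
  "deltas": [
    [[0,-1.0,0],[0,0,0]],
    [[0,0,1.0],[0,0,0]],
    [[0,0,1.5],[0,0,0]],
    [[0,0,1.0],[0,0,0]],
    [[0,0,0.5],[0,0,0]],
    [[0,0,0],[0,0,0]],
    [[0,0,0],[0,0,0]]
  ]
}}

```text
time_s: 36.75
ee_pos: [0.4433, -0.0425, 0.0154]
ee_rot: [-2.261, -2.181, -0.0]
force: [-0.2, -0.7, -2.7]
opening: 0.0584
```

```bash
python3 - <<'E'
from pr import *
st()
show('scene','s29',(220,130,350,240),5,[],1.3)
show('top','t29',(295,190,415,270),5,[],1.2)
plan([((.442,-.044,.006),1.539,2)])
E
```

```text
36.75 [ 0.4433 -0.0425  0.0154] yaw 1.5347 zax [-0.  0. -1.] F [-0.2 -0.7 -2.7] op 0.0584
[[[-0.07,-0.07,0.49],[0.0,0.0,-0.02]],[[-0.08,-0.07,0.49],[0.01,0.0,-0.01]]]
2 [ 0.442 -0.044  0.006]
```

View pics/s29.png

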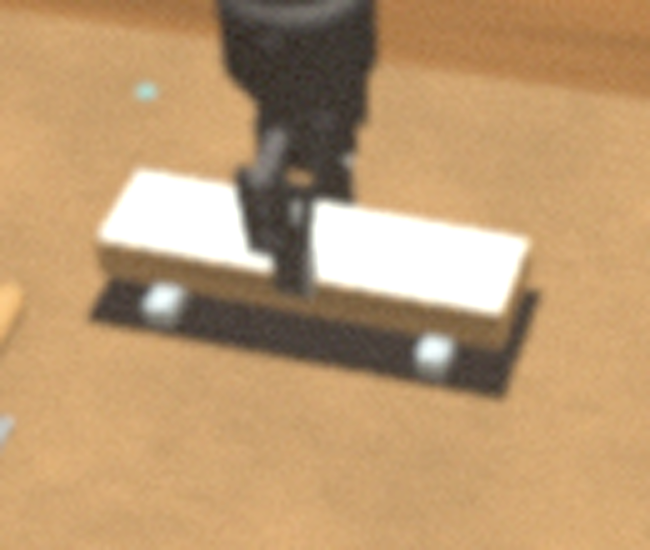

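View pics/t29.png

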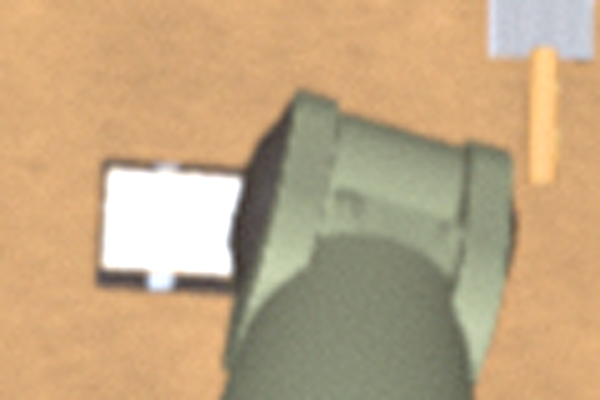

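```bash
python3 - <<'E'
from pr import *
f=grab_frame('scene')
h=cv2.cvtColor(f,cv2.COLOR_RGB2HSV)
z=.0154+.014+.025
m=np.zeros(f.shape[:2],np.uint8); m[155:196,236:328]=white(h)[155:196,236:328]
c=np.vstack([k[:,0] for k in cv2.findContours(m,0,1)[0] if cv2.contourArea(k)>15])
W=np.array([ray('scene',p,z) for p in c.astype(float)])*1000
print('scene',cv2.minAreaRect(W.astype(np.float32)))
f=grab_frame('top'); h=cv2.cvtColor(f,cv2.COLOR_RGB2HSV)
m[:]=0; m[215:252,310:345]=white(h)[215:252,310:345]
# x-edges of panel and left end, at columns
for col in(320,324,332,338):
    r=np.where(m[:,col])[0]; print(col,r.min(),r.max(),ray('top',(col,r.min()-.5),z).round(4),ray('top',(col,r.max()+.5),z).round(4))
r=np.where(m[235])[0]; print('left',ray('top',(r.min()-.5,235),z).round(4))
E
```

```text
scene ((442.44927978515625, -41.68614196777344), (219.51498413085938, 61.32242202758789), 87.85061645507812)
320 224 243 [0.4762 0.0531] [0.4166 0.0515]
324 224 244 [0.4765 0.0412] [0.4139 0.0395]
332 224 244 [0.4772 0.0172] [0.4146 0.0157]
338 225 244 [ 0.4747 -0.0008] [ 0.4151 -0.0022]
left [0.4414 0.0686]
```

{"name": "drive_tool", "arguments": {
  "deltas": [
    [[-0.2,-0.2,0.3],[0,0,0]],
    [[0,0,0.4],[0,0,0]],
    [[0,0,0.2],[0,0,0]],
    [[0,0,0],[0,0,0]],
    [[0,0,0],[0,0,0]]
  ]
}}

```text
time_s: 37.45
ee_pos: [0.4407, -0.0444, 0.0064]
ee_rot: [-2.261, -2.181, 0.0]
force: [0.8, 0.1, -3.2]
opening: 0.0585
```

{"name": "drive_tool", "arguments": {
  "deltas": [
    [[0,0,0.1],[0,0,0]],
    [[0,0,0],[0,0,0]],
    [[0,0,0],[0,0,0]]
  ]
}}

```text
time_s: 37.75
ee_pos: [0.4408, -0.0444, 0.0055]
ee_rot: [2.261, 2.181, 0.0]
force: [0.8, -0.5, -2.4]
opening: 0.0583
```

{"name": "drive_tool", "arguments": {
  "deltas": [
    [[0,0,0.1],[0,0,0]],
    [[0,0,0],[0,0,0]],
    [[0,0,0],[0,0,0]]
  ]
}}

```text
time_s: 38.05
ee_pos: [0.4408, -0.0444, 0.0045]
ee_rot: [-2.261, -2.181, 0.0]
force: [-1.1, -0.2, -3.0]
opening: 0.0585
```

```bash
python3 - <<'E'
from pr import *
st()
show('scene','s30',(220,130,350,240),5,[],1.3)
show('top','t30',(295,190,415,270),5,[],1.2)
E
```

```text
38.05 [ 0.4408 -0.0444  0.0045] yaw 1.5346 zax [-0.  0. -1.] F [-1.1 -0.2 -3. ] op 0.0585
```

View pics/s30.png

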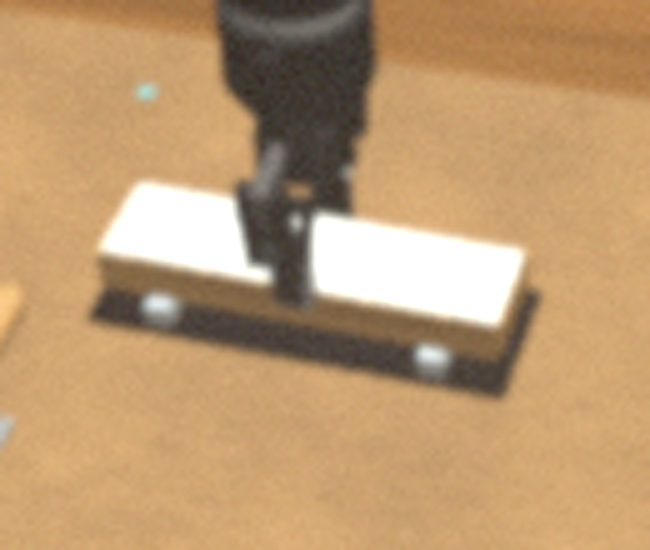

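View pics/t30.png

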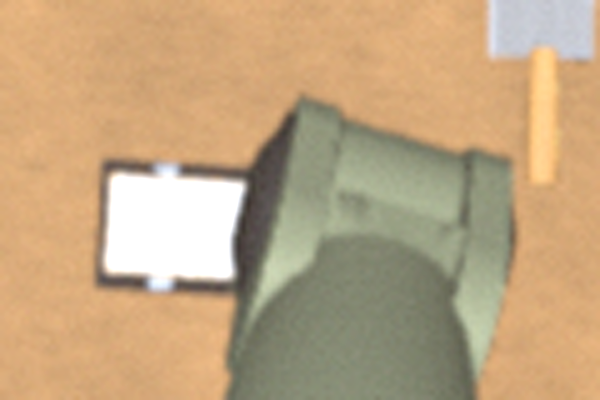

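{"name": "drive_tool", "arguments": {
  "deltas": [
    [[0,0,0.1],[0,0,0]],
    [[0,0,0],[0,0,0]],
    [[0,0,0],[0,0,0]]
  ]
}}

```text
time_s: 38.45
ee_pos: [0.4409, -0.0444, 0.0039]
ee_rot: [2.261, 2.181, 0.0]
force: [-1.3, 0.9, 5.4]
opening: 0.0587
```

{"name": "drive_tool", "arguments": {
  "deltas": [
    [[0,0,0.1],[0,0,0]],
    [[0,0,0],[0,0,0]],
    [[0,0,0],[0,0,0]]
  ]
}}

```text
time_s: 38.75
ee_pos: [0.4409, -0.0444, 0.0039]
ee_rot: [2.261, 2.18, 0.0]
force: [-4.9, 2.0, 18.6]
opening: 0.0585
```

Contact at 0.0039, as expected. I'll relax slightly, release and rise.

{"name": "drive_tool", "arguments": {
  "deltas": [
    [[0,0,-0.1],[0,0,0]],
    [[0,0,0],[0,0,0]]
  ]
}}

```text
time_s: 38.95
ee_pos: [0.441, -0.0444, 0.0039]
ee_rot: [2.261, 2.181, 0.001]
force: [-2.0, 0.8, 7.8]
opening: 0.0585
```

{"name": "drive_tool", "arguments": {
  "deltas": [
    [[0,0,0],[0,0,0]],
    [[0,0,0],[0,0,0]],
    [[0,0,0],[0,0,0]],
    [[0,0,0],[0,0,0]],
    [[0,0,-1.0],[0,0,0]],
    [[0,0,-2.0],[0,0,0]],
    [[0,0,-3.0],[0,0,0]],
    [[0,0,-4.0],[0,0,0]],
    [[0,0,-4.0],[0,0,0]]
  ],
  "hand": 1
}}

```text
time_s: 39.85
ee_pos: [0.4402, -0.0442, 0.1454]
ee_rot: [-2.261, -2.181, 0.0]
force: [0.3, -0.3, 0.9]
opening: 0.0855
```

{"name": "drive_tool", "arguments": {
  "deltas": [
    [[0,2.0,0],[0,0,0]],
    [[0,4.0,0],[0,0,0]],
    [[0,4.0,0],[0,0,0]],
    [[0,4.0,0],[0,0,0]],
    [[0,4.0,0],[0,0,0]],
    [[0,4.0,0],[0,0,0]],
    [[0,2.0,0],[0,0,0]],
    [[0,0,0],[0,0,0]]
  ]
}}

```text
time_s: 40.65
ee_pos: [0.6827, -0.0532, 0.1433]
ee_rot: [2.26, 2.181, 0.001]
force: [-0.2, 0.4, -0.2]
opening: 0.0857
```

```bash
python3 - <<'E'
from pr import *
st()
ft,fs=grab_frame('top'),grab_frame('scene')
cv2.imwrite('pics/s31.png',cv2.resize(fs[120:290,130:470,::-1],None,fx=2.3,fy=2.3))
cv2.imwrite('pics/t31.png',cv2.resize(ft[130:290,160:480,::-1],None,fx=2.4,fy=2.4))
rect('scene',fs,(232,150,335,215),white,.043)
rect('top',ft,(310,217,400,252),white,.043)
E
```

```text
40.65 [ 0.6827 -0.0532  0.1433] yaw 1.5349 zax [ 0.001 -0.    -1.   ] F [-0.2  0.4 -0.2] op 0.0857
scene rect 440.8 -32.2 [197.   61.6] 88.0 centroid [ 0.4417 -0.0267]
top rect 444.0 41.5 [46.9 78.7] 83.42 centroid [0.4446 0.0408]
```

View pics/s31.png

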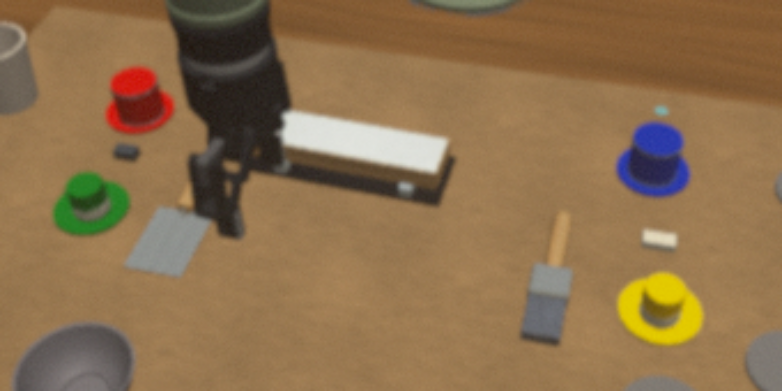

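View pics/t31.png

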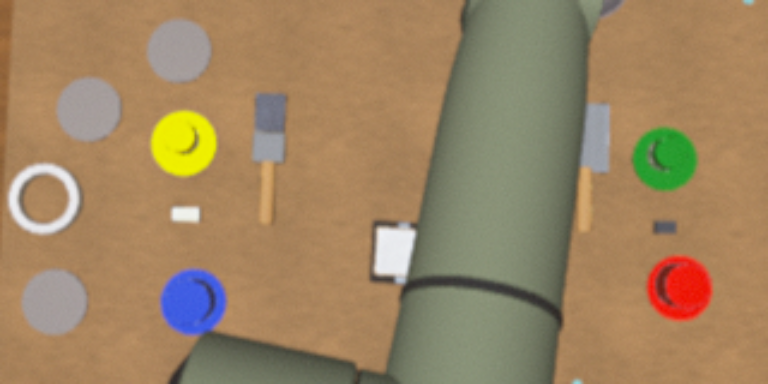

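{"name": "drive_tool", "arguments": {
  "deltas": [
    [[-2.0,0,-2.0],[0,0,0]],
    [[-4.0,0,-2.0],[0,0,0]],
    [[-4.0,-1.0,-1.0],[0,0,0]],
    [[-4.0,-2.0,0],[0,0,0]],
    [[-4.0,-2.5,0],[0,0,0]],
    [[-4.0,-2.5,0],[0,0,0]],
    [[-4.0,-2.5,0],[0,0,0]],
    [[-4.0,-2.5,0],[0,0,0]],
    [[-4.0,-2.5,0],[0,0,0]],
    [[-3.0,-2.5,0],[0,0,0]],
    [[-2.0,-2.0,0],[0,0,0]],
    [[0,0,0],[0,0,0]]
  ]
}}

```text
time_s: 41.95
ee_pos: [0.4626, -0.4373, 0.194]
ee_rot: [-2.267, -2.174, 0.002]
force: [0.5, 1.7, 0.1]
opening: 0.0853
```

```bash
python3 - <<'E'
from pr import *
st()
ft,fs=grab_frame('top'),grab_frame('scene')
cv2.imwrite('pics/s32.png',cv2.resize(fs[120:290,130:470,::-1],None,fx=2.3,fy=2.3))
cv2.imwrite('pics/t32.png',cv2.resize(ft[130:290,160:480,::-1],None,fx=2.4,fy=2.4))
rect('scene',fs,(232,150,335,201),white,.043)
rect('top',ft,(310,217,400,252),white,.043)
E
```

```text
41.95 [ 0.4626 -0.4373  0.194 ] yaw 1.5291 zax [-0.001 -0.    -1.   ] F [0.5 1.7 0.1] op 0.0853
scene rect 440.4 -43.2 [218.9  61.1] 87.74 centroid [ 0.4416 -0.0408]
top rect 441.6 -44.5 [218.3  78.6] 89.26 centroid [ 0.4407 -0.0444]
```

View pics/s32.png

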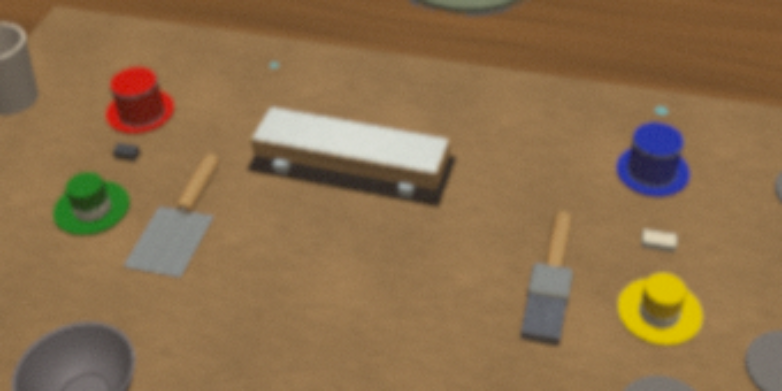

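View pics/t32.png

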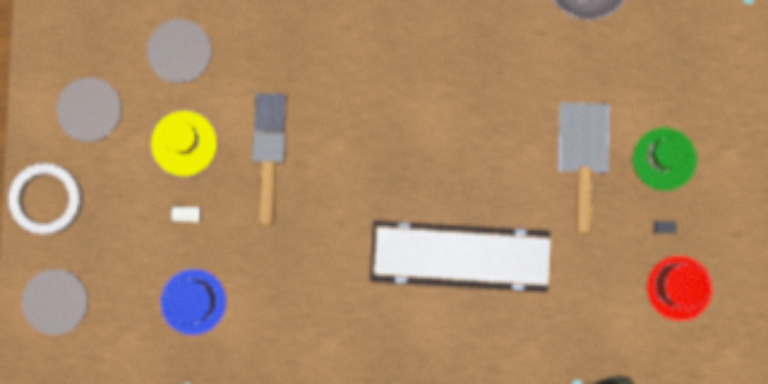

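```bash
python3 -c "
from h import *
st(); print(robot.hand_in())"
```

```text
42.05 [ 0.4654 -0.435   0.194 ] yaw 1.533 zax [ 0.     0.001 -1.   ] F [-0.4  0.5  0.4] op 0.0854
the job is handed in; nothing more can be done
None
```

The job is done and handed in at about 42 s of the 109 s allowed. Each jar and tin stands upright on the coaster of its own colour, and the panel lies white side up, lengthwise on the rack's two bars. I worked in this order: yellow jar, green jar, red tin, blue tin, panel.

**Last checks**
- **Panel:** both camera views put it within about 1 mm of the rack's centre. In the scene view its direction agrees within about 0.5°. The top view's box fit was too wide to judge the angle.
- **Jars and tins:** by eye in both pictures, all four are upright and centred to within 2–3 mm. I did not measure their final positions, because each has the same colour as its coaster.
- **Forces:** the wrist force readings after each move stayed under 19 N. The gripper was open and clear of everything at hand-in.

**What disagreed**
- **Fingertip height:** in the pictures the fingertips sat about 25 mm higher than the reported tool position and the stated geometry imply. I set grasp heights from the pictures; each set-down then touched at the height worked out from its grasp.
- **Cameras:** the two views differed by about 2–4 mm in position, so I averaged them and made small corrections before setting things down.
- **Green jar:** it was gripped slightly off-centre, so I moved it about 8 mm over its coaster before lowering it.

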